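Put the loose fixings away in the revolving bin

TASK

Put the fixings away in the revolving bin: tip the pan of concrete spacers out into the yellow pocket and the pan of oak blocks into the green one, turning the tray to bring each pocket under the window in the cover, and add any spacers and blocks lying loose on the bench to their own pockets. Stand both emptied pans upright on the rubber mat, turn the tray on until its red blank closes the window, and leave the other tools where they are.

Things in the scene. Friction and masses are not known exactly. Their poses are not given: they have to be found in the camera images.
- bin: Fixed base and flat grey dust cover of a revolving fixings bin, 372 mm across, cover top 122 mm above the bench; origin on the turning axis at bench level, x axis level towards the middle of the cover's one window: an open sector of 72 degrees, 46 to 175 mm from the axis, with a yellow collar (top at 140 mm) round its straight sides and outer edge.
- tray (a joint): Angle of the endless turning tray in its base, rad, growing counter-clockwise from above. 0: red blank under the window; each further -1.257 brings the next of, in order, yellow, green, blue, white. A spring plunger clicks into each of the five positions: turning out takes about 0.2 N m; let go within 0.4 rad of one, the tray settles there by itself.
- window (a point): Middle of the window, 108 mm from the turning axis, at the height of the cover's top (122 mm). x axis as the bin's.
- turn_handle (a point): Middle of the black bar handle on top of the tray's shaft, on the turning axis 174 mm above the bench: bar 84 mm long along this point's x axis, 14 mm wide (y), 28 mm tall. It turns with the tray; its x axis points the way the red blank lies.
- yellow_pocket (a point): Middle of the floor of the tray's yellow pocket, 108 mm from the axis, 36 mm above the bench; x axis points outward. The pocket is a sector of 72 degrees from 36 to 164 mm radius, floor to tray rim 79 mm; for concrete spacers.
- green_pocket (a point): The same point of the green pocket, next counter-clockwise to the yellow one, of the same size; for oak blocks.
- blank (a point): Middle of the red blank (a closed sector of the tray, next clockwise to the yellow pocket), 108 mm from the axis, 113 mm above the bench. The window is closed when it lies under it.
- mat: Fixed black rubber mat for the pans, 260 (its x) x 400 (its y) x 4 mm; origin at its centre on the bench (top at 4 mm).
- pot_a_mid (a point): Bare metal pan of three concrete spacers, 220 g empty, 68 mm tall, 94 mm across at the foot, 148 at the rim, smooth, sides flared 22 degrees: tipped 100 degrees it empties. This point: on its axis, 34 mm above its foot; z out of the mouth, x away from the handle, an eight-sided wooden bar, 20 mm across flats (level, upright, at 45 degrees), along -x from 78 to 182 mm, 56 mm above the foot.
- pot_b_mid (a point): Blue enamelled pan of three oak blocks, 220 g empty, 68 mm tall, 94 mm across at the foot, 148 at the rim, smooth, sides flared 22 degrees: tipped 100 degrees it empties. This point: on its axis, 34 mm above its foot; z out of the mouth, x away from the handle, an eight-sided wooden bar, 20 mm across flats (level, upright, at 45 degrees), along -x from 78 to 182 mm, 56 mm above the foot.
- spacer1_mid (a point): Concrete spacer block, grey, 36 (x) x 36 (y) x 26 mm (z), 75 g; its centre. Starts in pot_a.
- spacer2_mid (a point): Concrete spacer block, grey, 36 (x) x 36 (y) x 26 mm (z), 75 g; its centre. Starts in pot_a.
- spacer3_mid (a point): Concrete spacer block, grey, 36 (x) x 36 (y) x 26 mm (z), 75 g; its centre. Starts in pot_a.
- spacer4_mid (a point): Concrete spacer block, grey, 36 (x) x 36 (y) x 26 mm (z), 75 g; its centre. Starts on the bench, or is absent (None).
- spacer5_mid (a point): Concrete spacer block, grey, 36 (x) x 36 (y) x 26 mm (z), 75 g; its centre. Starts on the bench, or is absent (None).
- oak1_mid (a point): Oak block, brown, 56 (x) x 26 (y) x 26 mm (z), 28 g; its centre. Starts in pot_b.
- oak2_mid (a point): Oak block, brown, 56 (x) x 26 (y) x 26 mm (z), 28 g; its centre. Starts in pot_b.
- oak3_mid (a point): Oak block, brown, 56 (x) x 26 (y) x 26 mm (z), 28 g; its centre. Starts in pot_b.
- oak4_mid (a point): Oak block, brown, 56 (x) x 26 (y) x 26 mm (z), 28 g; its centre. Starts on the bench, or is absent (None).
- oak5_mid (a point): Oak block, brown, 56 (x) x 26 (y) x 26 mm (z), 28 g; its centre. Starts on the bench, or is absent (None).
- mallet: Mallet with a wooden handle, 280 mm long, lying on the bench; not part of the job. Origin at its middle on the bench.
- driver: Orange screwdriver, 160 mm long, lying on the bench; not part of the job. Origin at its middle on the bench.
- tape: Yellow tape measure, 70 x 70 x 36 mm, lying on the bench; not part of the job. Origin at its middle on the bench.
- spanner: Open-ended spanner, 200 mm long, lying on the bench; not part of the job. Origin at its middle on the bench.
Not all that is in view belongs to the job. What is shaped like the part that bears spacer5_mid but blue is not meant.

How it is judged:
By the outcome, as a careful person would: the job done as asked, in the order asked, and still so for the second after the job is handed in, with the robot touching nothing.
Of spacer4, oak4, spacer5, oak5 only 1 to 3 are there at a start; the rules pass over those that are not, and their reading is None.
At some moment in a run one of spacer4, spacer5, oak4, oak5 may be knocked a few centimetres aside while the robot is not near it.
It also fails if it takes over 210 s, if anything falls off the work surface, if the arm or the gripper's body presses on something with over 40 N, if the wrist force passes 120 N, or if a joint passes its speed limit or range.

ROBOT

A 6-joint arm with a two-finger parallel gripper is mounted at the origin on the work surface. World frame = base frame: x ahead of the robot, y to its left, z up, the work surface at z = 0. Lengths are in m, angles in rad, forces in N, time in s.
With the tool pointing down it reaches from about 0.25 to 0.85 m from the base axis. Payload 12.5 kg.
Tool frame: the origin (TCP) lies midway between the tips of the shut fingers; the grasp point (between the pads) lies 19 mm behind it; z points along the fingers, y is the direction in which the jaws open and shut (so a half turn about z gives the same grasp; the last joint's range is limited). The gripper opens to 93 mm and grips with 3 to 60 N. Pads are 15 mm wide; open, the fingers measure 128 mm over their backs; the gripper's body (75 mm by 188 mm) begins 65 mm behind the grasp point.
Start: joints at [-0.085, 0.351, 1.652, -0, 1.139, -0.085], TCP at [0.55, 0, 0.219] pointing down, gripper open.
Joint ranges: [-2.75, 2.75], [-0.79, 2.1], [0.01, 2.65], [-1.57, 4.71], [0.07, 3.14], [-2.87, 2.87]. Speed limits (rad/s): [2.22, 2.22, 2.79, 3.14, 3.14, 3.14].

INTERFACE

Orientations are given as a unit quaternion [x, y, z, w].
In Python, from bench import get_state, read_camera, finish_job gives the robot as it stands.
- The arm moves only by the tool apply_moves, never from a script. Its argument "rows" is a list that holds one entry, the list of rows, each a list of 5 numbers: the shift along the tool's x, y, z normalised to -1 to 1, where 1 is 10 cm, then the turn about the tool's z normalised to -1 to 1, where 1 is 45 degrees, then the opening, from 0 (shut) to 1 (fully open). In form: [[[x, y, z, roll, jaw], ...]]. A call has exactly 5 rows; each row is the pose to reach, as a shift and turn from the pose measured when the call began, along the tool's axes at that moment; what a row does not reach only later rows make up. A row lasts 1/8 s, in which the tool goes at most 62.5 mm and 10.7 degrees, less where a joint would pass 70% of its speed; a pose out of reach is approached as far as the arm can. A call with a number of a shift or a turn outside -1 to 1 is refused whole. A call with a gripper value outside its range is refused whole. The fingers move at their own pace and stop on an object; "grip_force" is the grip in N (left out, the last holds). Time passes only in rows, so rows that repeat a pose let the fingers close, or fill a call up. It gives the time, the measured TCP pose, the force and the opening at its end, in the units of the state.
- get_state(): the state, without advancing time (a new reading comes with each control period).
- read_camera(name): name is "scene" or "side" or "wrist"; returns a dict with "color" (480x640x3 uint8, red, green, blue), "range_z" (480x640 float32, m along the optical axis (not along the pixel's ray), 0 where there is no reading), "fovy" (degrees; the focal length in pixels is half the picture's height over the tangent of half this angle, whatever the lens; pixels are square), "cx", "cy" (the principal point, pixels), "position" and "rotation" of the camera in the world; the wrist camera has in their place "mount" (4x4, takes a point from camera to tool coordinates, whose origin is the TCP and whose axes are the flange's). Camera axes: x right, y down, z forward; pixel columns grow to the right and rows downward; lengths in m; the calibration is good to about 2 mm. The wrist camera is an equidistant fisheye: a pixel r from the principal point sees the ray r / f radians off the axis. A picture is of the moment at which its call begins: read the wrist's pose just before it.
- finish_job(): hands the job in, once; it reports no verdict.
The state is a dict: "time_s": time; "joint_pos": joint angles; "joint_velocities": joint speeds; "tau": joint torques, N m; "position": TCP position; "tcp_rot": TCP orientation; "force": force on the tool from outside, world axes, zero at the start; "moment": the same for the moment, N m; "grip_width": finger opening in m.
Only numpy, scipy, OpenCV 4.12 (cv2) and the standard library are available. Lean on these libraries where they do the work, as an engineer would, in place of code of your own. Each camera call takes 0.05 s, during which the arm holds its last target.

## Working session

There is one attempt and no reset: what is moved stays moved. The work goes in short steps, Python scripts to look and compute and a tool call to move; the robot and the scene stay as the last step left them, time stands still between calls to the robot, and variables do not carry over. Pictures are saved under pics/ and viewed, and the job is handed in when it is done.

Besides the shell and the picture viewer there is one more tool, called after "Request:" as name([rows], argument=value, ...), one row to a line, values as JSON. apply_moves: Moves the arm, as the interface text tells. Scaled input: -1 to 1 covers 10 cm each way for a shift and 45 degrees each way for a turn. Its arguments: {"type":"object","properties":{"rows":{"type":"array","items":{"type":"array","items":{"type":"array","items":{"type":"number","minimum":-1,"maximum":1}}}},"grip_force":{"type":"number"}},"required":["rows"]}

```bash
ls; mkdir -p pics; cat > h.py <<'E'
import numpy as np, cv2
from bench import get_state, read_camera, finish_job
from scipy.spatial.transform import Rotation as R
def snap(name, fn=None):
    s=get_state(); c=read_camera(name)
    if fn: cv2.imwrite('pics/'+fn, c['color'][:,:,::-1])
    c['state']=s; return c
def cloud(c):
    """world xyz per pixel (pinhole cams) """
    f=240/np.tan(np.radians(c['fovy'])/2)
    v,u=np.mgrid[0:480,0:640]; z=c['range_z']
    P=np.stack([(u-c['cx'])/f*z,(v-c['cy'])/f*z,z],-1)
    Rm=np.array(c['rotation']); Rm=Rm if Rm.shape==(3,3) else R.from_quat(Rm).as_matrix()
    return P@Rm.T+np.array(c['position'])
def wcloud(c):
    f=240/np.tan(np.radians(c['fovy'])/2)
    v,u=np.mgrid[0:480,0:640]; z=c['range_z']
    dx=u-c['cx'];dy=v-c['cy'];r=np.hypot(dx,dy)+1e-9;th=r/f
    t=np.tan(th)/r
    P=np.stack([dx*t*z,dy*t*z,z,np.ones_like(z)],-1)@np.array(c['mount']).T
    s=c['state'];return P[...,:3]@R.from_quat(s['tcp_rot']).as_matrix().T+np.array(s['position'])
def st():
    s=get_state(); print('t',round(s['time_s'],2),'p',np.round(s['position'],4),'eul',np.round(R.from_quat(s['tcp_rot']).as_euler('ZYX',degrees=True),1),'j',np.round(s['joint_pos'],2),'F',np.round(s['force'],1),'M',np.round(s['moment'],2),'w',round(s['grip_width'],4)); return s
E
python3 - <<'E'
from h import *
st()
for n in ['scene','side','wrist']:
    c=snap(n,n+'0.png'); print(n,c['fovy'],c['cx'],c['cy'],c.get('position'),c.get('mount'), (c['range_z']>0).mean())
print(R.from_quat(get_state()['tcp_rot']).as_matrix().round(3))
E
```

```text
pics
t 0.0 p [0.5497 0.     0.2181] eul [  90.    -0.  -179.9] j [-0.08  0.35  1.65 -0.    1.14 -0.08] F [ 0.1  0.9 -0.8] M [ 0.05 -0.01  0.01] w 0.0931
scene 49.40975462641198 320.6577786340605 236.3416104520278 [ 1.07697344 -0.60657594  1.07793811] None 0.9961197916666666
side 50.823906950375736 317.0191130681293 238.44666080320985 [ 0.002062   -0.54795681  0.86911379] None 0.9960904947916667
wrist 65.70646984690485 315.29722201505376 245.22115834463722 None [[ 6.86413934e-04 -9.58214522e-01 -2.86049748e-01  7.84890180e-02]
 [ 9.99999640e-01  5.15298085e-04  6.73475786e-04  8.16426524e-04]
 [-4.97933391e-04 -2.86050107e-01  9.58214531e-01 -1.66103789e-01]
 [ 0.00000000e+00  0.00000000e+00  0.00000000e+00  1.00000000e+00]] 0.9959700520833333
[[-0.     1.    -0.001]
 [ 1.     0.     0.   ]
 [ 0.    -0.001 -1.   ]]
```

View pics/scene0.png

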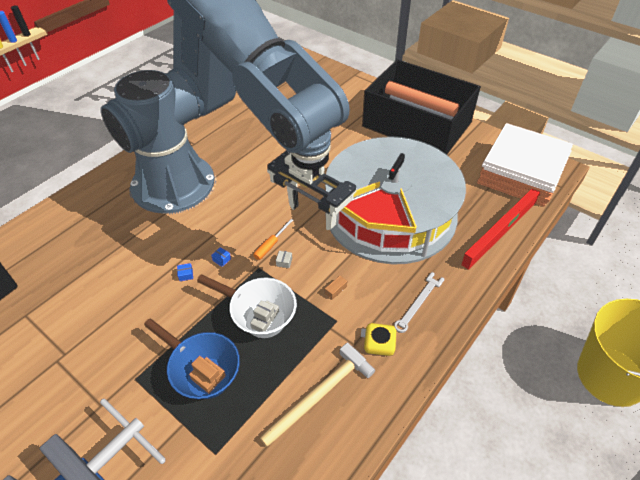

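View pics/side0.png

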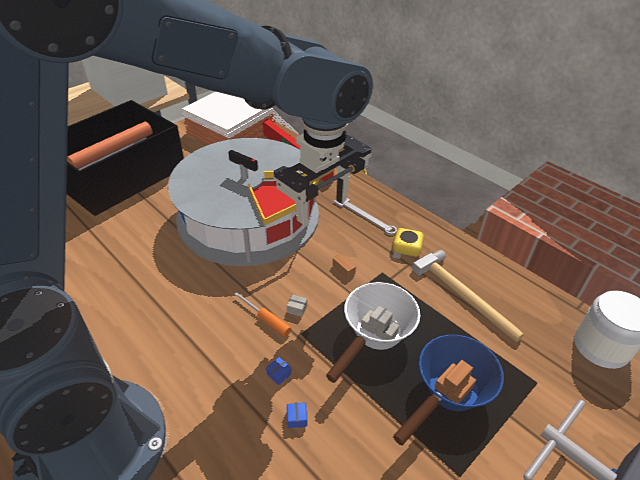

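View pics/wrist0.png

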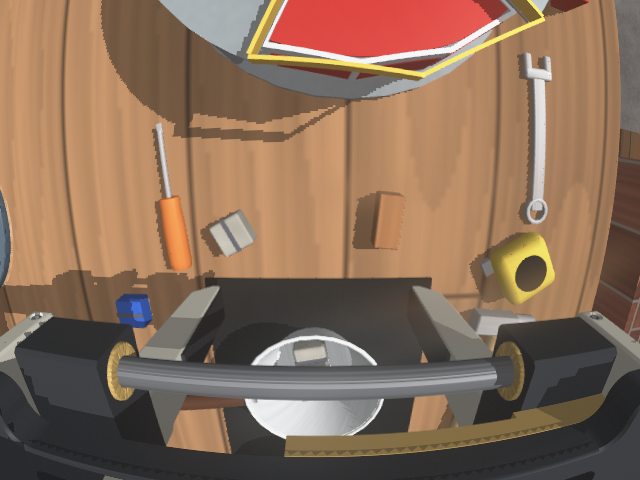

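```bash
cat > m.py <<'E'
from h import *
def blobs(mask,P,minpx=30,tag=''):
    n,l,s,c=cv2.connectedComponentsWithStats(mask.astype(np.uint8))
    for i in range(1,n):
        if s[i,4]<minpx: continue
        p=P[l==i]; print(tag,'px',c[i].round(),s[i,4],'med',np.median(p,0).round(4),'lo',np.percentile(p,3,0).round(3),'hi',np.percentile(p,97,0).round(3))
E
python3 - <<'E'
from m import *
for n in ['scene','side']:
    c=snap(n); P=cloud(c); hsv=cv2.cvtColor(c['color'],cv2.COLOR_RGB2HSV); H,S,V=[hsv[...,i].astype(int) for i in range(3)]
    ok=(P[...,2]>-0.02)&(P[...,0]<1.0)&(P[...,0]>0.1)&(abs(P[...,1])<.75)
    z=P[...,2]
    print(n,'table z',np.median(z[ok]))
    # cover top: z ~.122 grey
    m=ok&(abs(z-.122)<.004)&(S<60); 
    p=P[m]; print('cover n',m.sum(),'lo',p.min(0).round(3),'hi',p.max(0).round(3))
    # circle fit to hull
    h=cv2.convexHull(p[:,:2].astype(np.float32))[:,0]; 
    A=np.c_[2*h,np.ones(len(h))]; b=(h**2).sum(1); s=np.linalg.lstsq(A,b,rcond=None)[0]; print('circ',s[:2],np.sqrt(s[2]+s[0]**2+s[1]**2))
    blobs(ok&(z>.176)&(z<.2)&(V<60)&(P[...,0]>.3),P,20,'handle')
    m=ok&(H>20)&(H<35)&(S>150)&(abs(z-.14)<.006); blobs(m,P,20,'collar')
    blobs(ok&(H<8)&(S>170)&(z>.1)&(z<.12),P,30,'red')
    # rims
    blobs(ok&(z>.06)&(z<.08)&(V>60)&(P[...,1]<.0),P,30,'rimlevel')
    # small blocks
    blobs(ok&(z>.015)&(z<.04)&(S<70)&(V>80),P,30,'grey')
    blobs(ok&(z>.015)&(z<.04)&(H>4)&(H<16)&(S>90),P,30,'brown')
    blobs(ok&(V<45)&(z<.01),P,300,'mat')
E
```

```text
scene table z 0.0022219315537927997
cover n 7073 lo [ 0.268 -0.644  0.118] hi [0.764 0.749 0.126]
circ [ 0.1077081  -0.02300112] 0.7534875377749669
handle px [397. 164.] 104 med [0.582  0.3007 0.1858] lo [0.572 0.262 0.177] hi [0.592 0.336 0.19 ]
collar px [368. 187.] 55 med [0.5447 0.2285 0.1375] lo [0.531 0.197 0.134] hi [0.557 0.258 0.141]
collar px [408. 210.] 43 med [0.6736 0.2207 0.138 ] lo [0.645 0.198 0.134] hi [0.7   0.246 0.142]
collar px [380. 222.] 183 med [0.6448 0.1358 0.1382] lo [0.548 0.122 0.134] hi [0.714 0.186 0.143]
red px [379. 208.] 1364 med [0.5987 0.2023 0.1124] lo [0.538 0.157 0.109] hi [0.668 0.258 0.116]
rimlevel px [248. 295.] 1093 med [ 0.4887 -0.1965  0.0697] lo [ 0.378 -0.253  0.061] hi [ 0.616 -0.11   0.076]
rimlevel px [264. 307.] 92 med [ 0.5478 -0.1801  0.0612] lo [ 0.53  -0.198  0.06 ] hi [ 0.562 -0.165  0.064]
rimlevel px [189. 352.] 1329 med [ 0.4929 -0.3711  0.0701] lo [ 0.378 -0.439  0.061] hi [ 0.62  -0.298  0.076]
rimlevel px [205. 367.] 137 med [ 0.5526 -0.3679  0.0614] lo [ 0.523 -0.38   0.06 ] hi [ 0.574 -0.357  0.064]
grey px [424. 143.] 
[... 3559 characters left out ...]
 0.623  -0.0069  0.0222] lo [ 0.611 -0.033  0.016] hi [0.638 0.021 0.026]
brown px [274. 320.] 318 med [ 0.3972 -0.0233  0.0203] lo [ 0.388 -0.058  0.015] hi [0.41  0.017 0.024]
brown px [455. 386.] 539 med [ 0.5376 -0.3817  0.031 ] lo [ 0.525 -0.395  0.017] hi [ 0.577 -0.344  0.039]
mat px [121. 195.] 397 med [0.3663 0.5871 0.0032] lo [ 0.273  0.574 -0.003] hi [0.519 0.686 0.01 ]
mat px [379. 365.] 1887 med [ 0.4868 -0.2367  0.0013] lo [ 0.432 -0.274 -0.002] hi [ 0.555 -0.195  0.004]
mat px [416. 398.] 496 med [ 0.4863 -0.3331  0.0017] lo [ 0.448 -0.346 -0.001] hi [ 0.519 -0.317  0.005]
mat px [454. 430.] 2717 med [ 0.484  -0.4205  0.0019] lo [ 0.43  -0.46  -0.001] hi [ 0.548 -0.375  0.005]
```

```bash
cat > pans.py <<'E'
from m import *
from scipy.optimize import least_squares
def pans():
  for nm,yr in [('a',(-.29,-.09)),('b',(-.46,-.28))]:
    A=[];B=[]
    for n in ['scene','side']:
        c=snap(n); P=cloud(c); hsv=cv2.cvtColor(c['color'],cv2.COLOR_RGB2HSV); H,S,V=[hsv[...,i].astype(int) for i in range(3)]
        reg=(P[...,1]>yr[0])&(P[...,1]<yr[1])&(P[...,0]>.25)&(P[...,0]<.68)
        z=P[...,2]; wood=(H<12)&(S>80)&(V<140)
        r=reg&(z>.067)&(z<.08)&~wood&(P[...,0]>.46); A.append(P[r][:,:2])
        w=reg&(z>.045)&(z<.085)&wood&(P[...,0]<.49); B.append(P[w])
        print(nm,n,'zrim',np.percentile(z[r],[50,95]).round(4),'hz',np.percentile(P[w][:,2],[5,50,95]).round(4),len(A[-1]),len(B[-1]))
    A=np.vstack(A)
    f=least_squares(lambda q:np.hypot(A[:,0]-q[0],A[:,1]-q[1])-q[2],[A[:,0].mean(),A[:,1].mean(),.074],loss='soft_l1',f_scale=.002)
    Bm=np.vstack(B); w=Bm[:,:2]; l=cv2.fitLine(w.astype(np.float32),cv2.DIST_HUBER,0,.01,.01)[:,0]
    d=l[:2]*np.sign(l[0]); t=(w-f.x[:2])@d
    print(nm,'rim c',f.x.round(4),'handle dir deg',np.degrees(np.arctan2(d[1],d[0])).round(1),'pt',l[2:],'t',np.percentile(t,[1,99]).round(4),
      'dir c->mean',np.degrees(np.arctan2(*(f.x[:2]-w.mean(0))[::-1])).round(1))
if __name__=='__main__':
    pans()
    for n in ['scene','side']:
        c=snap(n); P=cloud(c); V=c['color'].max(-1)
        m=(V<70)&(P[...,2]>.155)&(P[...,2]<.195)&(P[...,1]>.24)&(P[...,1]<.36)&(abs(P[...,0]-.58)<.06)
        r=cv2.minAreaRect(P[m][:,:2].astype(np.float32)); print('bar',r,m.sum())
        hsv=cv2.cvtColor(c['color'],cv2.COLOR_RGB2HSV); H,S,V=[hsv[...,i].astype(int) for i in range(3)]
        m=(H>20)&(H<35)&(S>120)&(abs(P[...,2]-.14)<.006)&(P[...,1]>.1)&(P[...,1]<.3)&(P[...,0]>.45)&(P[...,0]<.75)
        d=P[m][:,:2]-[.58,.301]; print('collar ang',np.degrees(np.arctan2(d[:,1],d[:,0])).min(),np.degrees(np.arctan2(d[:,1],d[:,0])).max(),np.hypot(*d.T).max())
        for nm,m in [('grey',(S<70)&(abs(P[...,0]-.463)<.04)&(abs(P[...,1]+.021)<.04)&(P[...,2]>.02)),('oak',(H>4)&(H<16)&(S>90)&(abs(P[...,0]-.623)<.05)&(abs(P[...,1]+.008)<.05)&(P[...,2]>.018))]:
            q=P[m&(P[...,2]<.04)]; print(nm,cv2.minAreaRect(q[:,:2].astype(np.float32)),np.percentile(q[:,2],90))
E
python3 pans.py
```

```text
a scene zrim [0.0723 0.0761] hz [0.062  0.0687 0.0727] 556 261
a side zrim [0.0704 0.073 ] hz [0.0571 0.0653 0.0687] 571 579
a rim c [ 0.5478 -0.1823  0.0729] handle dir deg 9.8 pt [ 0.42095304 -0.20873068] t [-0.1805 -0.0786] dir c->mean 11.5
b scene zrim [0.0726 0.0762] hz [0.0641 0.069  0.0728] 693 278
b side zrim [0.0708 0.0738] hz [0.0581 0.066  0.0691] 777 728
b rim c [ 0.551  -0.3689  0.0729] handle dir deg 1.5 pt [ 0.41586056 -0.37390435] t [-0.1802 -0.0781] dir c->mean 1.9
bar ((0.5806012749671936, 0.299338698387146), (0.013133365660905838, 0.07966804504394531), 11.161453247070312) 145
collar ang -120.6096318134764 -36.352704209116766 0.18477153903956697
grey ((0.4605925977230072, -0.019004004076123238), (0.03544244170188904, 0.0396256223320961), 27.049875259399414) 0.028423159268267884
oak ((0.6220635175704956, -0.005520684644579887), (0.05826802924275398, 0.02881121076643467), 83.60487365722656) 0.028140134720402554
bar ((0.5793372392654419, 0.30297449231147766), (0.01735878549516201, 0.085471011698246), 11.086710929870605) 309
collar ang -115.5026143150586 -33.70653761078565 0.182112958453447
grey ((0.4645461440086365, -0.020834065973758698), (0.03581869229674339, 0.03577234968543053), 25.437210083007812) 0.02463251558569357
oak ((0.625585675239563, -0.006020599976181984), (0.05525946244597435, 0.028519844636321068), 85.70140838623047) 0.024737808991627086
```

```bash
cat > to.py <<'E'
import sys
from h import *
# usage: to.py x y z psi_deg  -> normalised shift, turn
def plan(x,y,z,psi):
    s=get_state(); Rm=R.from_quat(s['tcp_rot']); cur=Rm.as_euler('ZYX',degrees=True)[0]
    d=Rm.as_matrix().T@(np.array([x,y,z])-s['position'])
    da=(psi-cur+180)%360-180
    print('shift/0.1',np.round(d/.1,3),'turn',round(-da/45,3),'cur psi',round(cur,1),'j',np.round(s['joint_pos'],2),'t',round(s['time_s'],1))
if __name__=='__main__':
    a=list(map(float,sys.argv[1:])); 
    for i in range(0,len(a),4): plan(*a[i:i+4])
E
python3 to.py .58 .301 .25 101.1
```

```text
shift/0.1 [ 3.01   0.3   -0.314] turn -0.247 cur psi 90.0 j [-0.08  0.35  1.65 -0.    1.14 -0.08] t 0.6
```

Request:
apply_moves([
  [[0.5, 0.15, -0.3, -0.25, 0.5], [1, 0.3, -0.3, -0.25, 0.5], [1, 0.3, -0.3, -0.25, 0.5], [1, 0.3, -0.3, -0.25, 0.5], [1, 0.3, -0.3, -0.25, 0.5]],
])

```text
time_s: 1.18
position: [0.5798, 0.099, 0.2486]
tcp_rot: [0.635, 0.773, -0.0, -0.0]
force: [-0.3, 0.3, -0.4]
grip_width: 0.0485
```

Request:
apply_moves([
  [[0.5, 0.1, 0, 0, 0.5], [1, 0.2, 0, 0, 0.5], [1, 0.2, 0, 0, 0.5], [1, 0.2, 0, 0, 0.5], [1, 0.2, 0, 0, 0.5]],
])

```text
time_s: 1.8
position: [0.5802, 0.1995, 0.2486]
tcp_rot: [0.636, 0.772, -0.0, 0.0]
force: [0.2, 1.2, -0.4]
grip_width: 0.0468
```

Request:
apply_moves([
  [[0.5, 0.1, 0, 0, 0.5], [0.98, 0.19, 0, 0, 0.5], [0.98, 0.19, 0, 0, 0.5], [0.98, 0.19, 0, 0, 0.5], [0.98, 0.19, 0, 0, 0.5]],
])

```text
time_s: 2.42
position: [0.5803, 0.2979, 0.2487]
tcp_rot: [0.636, 0.772, -0.0, 0.0]
force: [-0.8, -1.1, 0.1]
grip_width: 0.0465
```

```bash
python3 to.py .58 .301 .155 101.1; python3 -c "
from h import *
st(); c=snap('wrist','w1.png')"
```

```text
shift/0.1 [0.031 0.003 0.937] turn -0.002 cur psi 101.0 j [ 0.4   0.51  1.33 -0.    1.3   0.21] t 2.4
t 2.42 p [0.5803 0.2979 0.2487] eul [ 101.    0. -180.] j [ 0.4   0.51  1.33 -0.    1.3   0.21] F [-0.8 -1.1  0.1] M [ 0.02 -0.01  0.03] w 0.0465
```

View pics/w1.png

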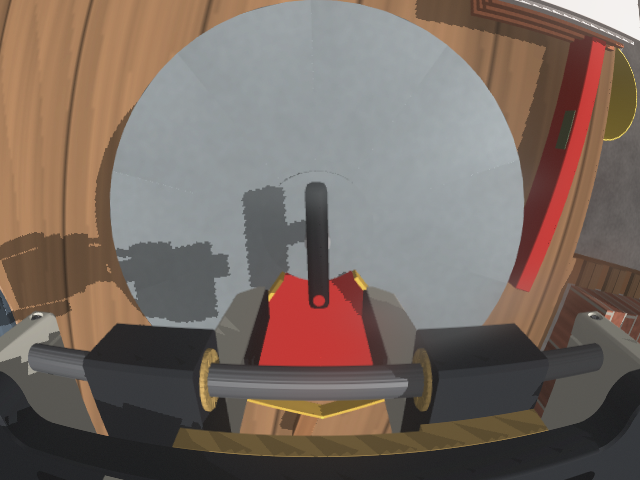

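Request:
apply_moves([
  [[0.03, 0, 0.5, 0, 0.5], [0.03, 0, 0.93, 0, 0.5], [0.03, 0, 0.93, 0, 0.3], [0.03, 0, 0.93, 0, 0], [0.03, 0, 0.93, 0, 0]],
], grip_force=30)

```text
time_s: 3.1
position: [0.5807, 0.3012, 0.158]
tcp_rot: [0.636, 0.772, 0.001, 0.001]
force: [0.0, 0.2, 0.2]
grip_width: 0.021
```

Request:
apply_moves([
  [[0, 0, 0, 0, 0], [0, 0, 0, 0, 0], [0, 0, 0, 0.2, 0], [0, 0, 0, 0.4, 0], [0, 0, 0, 0.6, 0]],
])

```text
time_s: 3.72
position: [0.5788, 0.3008, 0.1582]
tcp_rot: [0.8, 0.6, -0.001, -0.0]
force: [-11.9, -2.4, 3.6]
grip_width: 0.017
```

```bash
python3 -c "
from h import *
st()"; python3 to.py .58 .301 .155 29.1
```

```text
t 3.73 p [0.5788 0.3008 0.1582] eul [ 7.370e+01  1.000e-01 -1.799e+02] j [ 0.41  0.6   1.42 -0.    1.13  0.69] F [-11.9  -2.4   3.6] M [-0.47  2.24  0.39] w 0.017
shift/0.1 [0.006 0.011 0.032] turn 0.992 cur psi 73.7 j [ 0.41  0.6   1.42 -0.    1.13  0.69] t 3.7
```

Request:
apply_moves([
  [[0, 0, 0, 0.25, 0], [0, 0, 0, 0.5, 0], [0, 0, 0, 0.75, 0], [0, 0, 0, 0.99, 0], [0, 0, 0, 0.99, 0]],
])

```text
time_s: 4.35
position: [0.5761, 0.3034, 0.1582]
tcp_rot: [0.968, 0.25, -0.003, -0.002]
force: [-11.9, 14.2, -2.0]
grip_width: 0.0167
```

```bash
python3 -c "
from h import *
st();snap('side','s2.png')"; python3 to.py .58 .301 .155 29.1
```

```text
t 4.35 p [0.5761 0.3034 0.1582] eul [  29.     0.3 -179.7] j [0.41 0.6  1.42 0.01 1.13 1.47] F [-11.9  14.2  -2. ] M [ 2.71  2.24 -0.02] w 0.0167
shift/0.1 [0.022 0.04  0.031] turn -0.002 cur psi 29.0 j [0.41 0.6  1.42 0.01 1.13 1.47] t 4.4
```

View pics/s2.png

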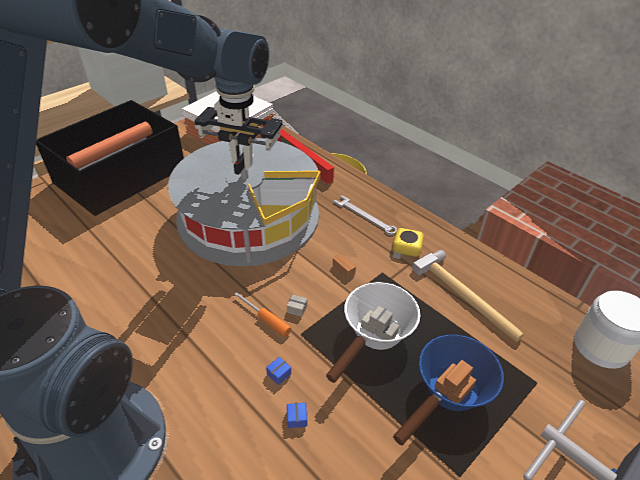

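Request:
apply_moves([
  [[0, 0, 0, 0, 0.4], [0, 0, 0, 0, 0.4], [0, 0, -0.5, 0, 0.5], [0, 0, -1, 0, 0.7], [-0.3, 0.25, -1, 0, 0.7]],
])

```text
time_s: 5.03
position: [0.5646, 0.2678, 0.2626]
tcp_rot: [0.968, 0.251, 0.001, -0.003]
force: [0.1, -0.1, -0.1]
grip_width: 0.0615
```

```bash
python3 to.py .4625 -.021 .2 26; python3 pans.py | grep -E "grey|oak"; python3 -c "
from h import *
snap('scene','s3.png')"
```

```text
shift/0.1 [-2.299  2.029  0.61 ] turn 0.069 cur psi 29.1 j [0.37 0.45 1.39 0.01 1.29 1.43] t 5.0
grey ((0.46158069372177124, -0.018665552139282227), (0.03544340655207634, 0.040136124938726425), 26.51956558227539) 0.028684441535743368
oak ((0.621388852596283, -0.005945192649960518), (0.05800408869981766, 0.028313400223851204), 86.51214599609375) 0.02780416720014367
grey ((0.46433818340301514, -0.020135274156928062), (0.03563233092427254, 0.035545237362384796), 26.812772750854492) 0.02474145121091416
oak ((0.624690592288971, -0.005715494975447655), (0.05810004845261574, 0.02799745835363865), 85.27259063720703) 0.02458758112012871
```

View pics/s3.png

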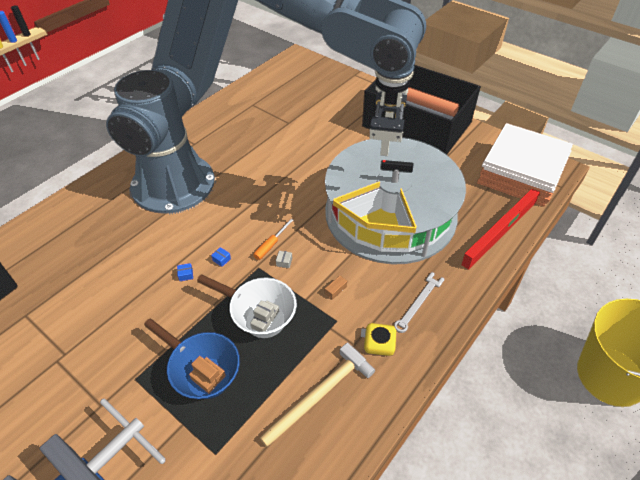

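Request:
apply_moves([
  [[-0.5, 0.4, 0.1, 0.07, 0.6], [-1, 0.88, 0.1, 0.07, 0.6], [-1, 0.88, 0.1, 0.07, 0.6], [-1, 0.88, 0.1, 0.07, 0.6], [-1, 0.88, 0.1, 0.07, 0.6]],
])

```text
time_s: 6.0
position: [0.5186, 0.1429, 0.2478]
tcp_rot: [0.974, 0.225, -0.003, -0.002]
force: [-0.1, 0.3, -0.3]
grip_width: 0.0559
```

Request:
apply_moves([
  [[-0.5, 0.4, 0.5, 0, 0.6], [-1, 0.88, 0.6, 0, 0.6], [-1, 0.88, 0.8, 0, 0.6], [-1, 0.88, 0.8, 0, 0.6], [-1, 0.88, 0.8, 0, 0.6]],
])

```text
time_s: 6.62
position: [0.4678, 0.0213, 0.1685]
tcp_rot: [0.974, 0.225, -0.003, -0.002]
force: [0.2, -0.4, -0.1]
grip_width: 0.0554
```

```bash
python3 to.py .4635 -.0205 .1 26.3 .4635 -.0205 .006 26.3; python3 -c "
from h import *
snap('wrist','w4.png')"
```

```text
shift/0.1 [-0.219  0.361  0.684] turn -0.006 cur psi 26.0 j [-0.06  0.27  1.9   0.    0.97  1.06] t 6.6
shift/0.1 [-0.215  0.366  1.624] turn -0.006 cur psi 26.0 j [-0.06  0.27  1.9   0.    0.97  1.06] t 6.6
```

View pics/w4.png

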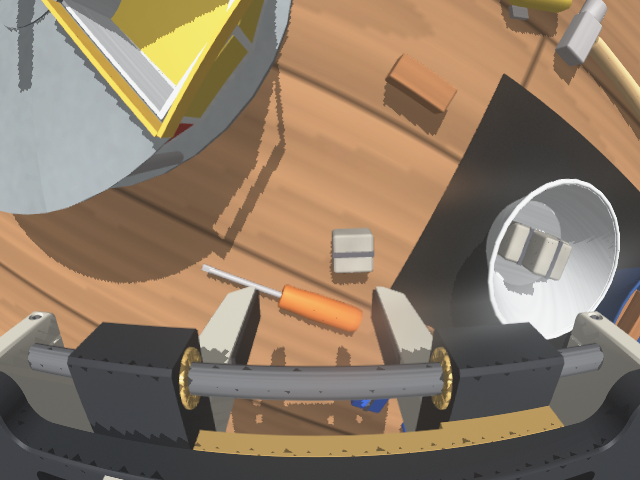

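Request:
apply_moves([
  [[-0.22, 0.37, 0.3, 0, 0.6], [-0.22, 0.37, 0.6, 0, 0.6], [-0.22, 0.37, 0.8, 0, 0.6], [-0.22, 0.37, 0.8, 0, 0.6], [-0.22, 0.37, 0.8, 0, 0.6]],
])

```text
time_s: 7.3
position: [0.4648, -0.0208, 0.0896]
tcp_rot: [0.974, 0.226, -0.002, -0.002]
force: [-1.2, 0.7, 0.8]
grip_width: 0.0559
```

```bash
python3 to.py .4635 -.0205 .007 26.3
```

```text
shift/0.1 [-0.008 -0.005  0.826] turn -0.005 cur psi 26.1 j [-0.15  0.39  1.97  0.    0.78  0.97] t 7.3
```

Request:
apply_moves([
  [[0, 0, 0.5, 0, 0.6], [0, 0, 0.82, 0, 0.6], [0, 0, 0.82, 0, 0.6], [0, 0, 0.82, 0, 0], [0, 0, 0.82, 0, 0]],
], grip_force=25)

```text
time_s: 7.92
position: [0.4655, -0.0207, 0.0091]
tcp_rot: [0.974, 0.226, -0.0, -0.001]
force: [-0.1, 0.2, 0.0]
grip_width: 0.0403
```

Request:
apply_moves([
  [[0, 0, 0, 0, 0], [0, 0, -0.5, 0, 0], [0, 0, -1, 0, 0], [0, 0, -1, 0, 0], [0, 0, -1, 0, 0]],
])

```text
time_s: 8.55
position: [0.4653, -0.0209, 0.1088]
tcp_rot: [0.974, 0.226, -0.0, -0.001]
force: [0.0, -0.1, -1.1]
grip_width: 0.0358
```

```bash
python3 to.py .601 .195 .18 26.3 .601 .195 .2 101; python3 -c "
from h import *
st();snap('scene','s5.png')"
```

```text
shift/0.1 [ 2.168 -1.344 -0.709] turn -0.005 cur psi 26.1 j [-0.15  0.36  1.96  0.    0.82  0.97] t 8.6
shift/0.1 [ 2.168 -1.344 -0.909] turn -1.665 cur psi 26.1 j [-0.15  0.36  1.96  0.    0.82  0.97] t 8.6
t 8.55 p [ 0.4653 -0.0209  0.1088] eul [  26.1    0.  -179.8] j [-0.15  0.36  1.96  0.    0.82  0.97] F [ 0.  -0.1 -1.1] M [ 0.06  0.05 -0.01] w 0.0358
```

View pics/s5.png

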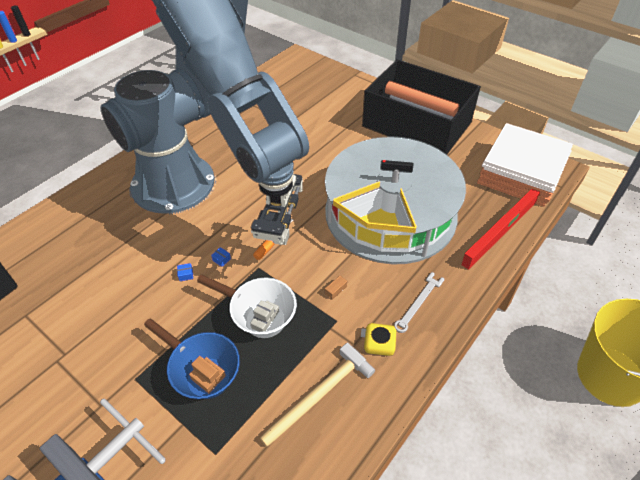

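Request:
apply_moves([
  [[0, 0, -0.5, 0, 0], [0.5, -0.3, -0.8, 0, 0], [1, -0.6, -0.8, 0, 0], [1, -0.6, -0.8, 0, 0], [1, -0.6, -0.8, 0, 0]],
])

```text
time_s: 9.22
position: [0.5276, 0.0766, 0.1867]
tcp_rot: [0.974, 0.226, -0.003, -0.002]
force: [-0.1, -0.6, -1.0]
grip_width: 0.0359
```

Request:
apply_moves([
  [[0.5, -0.3, 0, 0, 0], [1, -0.6, 0, 0, 0], [1, -0.6, 0, 0, 0], [1, -0.6, 0, 0, 0], [1, -0.6, 0, 0, 0]],
])

```text
time_s: 9.85
position: [0.5905, 0.173, 0.1865]
tcp_rot: [0.974, 0.225, -0.003, -0.002]
force: [-0.3, 0.6, -0.7]
grip_width: 0.0354
```

```bash
python3 to.py .601 .195 .135 26.3
```

```text
shift/0.1 [ 0.194 -0.149  0.514] turn -0.006 cur psi 26.0 j [0.21 0.5  1.5  0.   1.14 1.32] t 9.8
```

Request:
apply_moves([
  [[0.19, -0.15, 0.1, 0, 0], [0.19, -0.15, 0.4, 0, 0], [0.19, -0.15, 0.55, 0, 0], [0.19, -0.15, 0.55, 0, 0.55], [0.19, -0.15, 0.55, 0, 0.55]],
])

```text
time_s: 10.48
position: [0.6012, 0.1946, 0.1327]
tcp_rot: [0.974, 0.225, -0.002, -0.002]
force: [-0.5, 1.3, 0.5]
grip_width: 0.0495
```

Request:
apply_moves([
  [[0, 0, -0.5, 0, 0.6], [0, 0, -1, 0, 0.6], [0, 0, -1, 0, 0.6], [-0.5, 0.4, -1, 0.35, 0.6], [-0.9, 0.6, -1, 0.35, 0.6]],
])

```text
time_s: 11.1
position: [0.5461, 0.0994, 0.2325]
tcp_rot: [0.996, 0.087, -0.002, -0.001]
force: [0.4, -0.3, 0.4]
grip_width: 0.0559
```

```bash
python3 - <<'E'
from h import *
st(); snap('scene','s6.png')
# pan a grip pts
for nm,c,a in [('a',(.5478,-.1823),10.5),('b',(.551,-.3689),1.7)]:
    d=np.array([np.cos(np.radians(a)),np.sin(np.radians(a))]); print(nm,np.array(c)-.128*d)
E
python3 to.py .422 -.2056 .12 10.3
```

```text
t 11.1 p [0.5461 0.0994 0.2325] eul [  10.     0.3 -179.8] j [0.1  0.35 1.62 0.   1.18 1.49] F [ 0.4 -0.3  0.4] M [ 0.04  0.08 -0.05] w 0.0559
a [ 0.42194337 -0.20562615]
b [ 0.42305634 -0.37269728]
shift/0.1 [-1.701  2.775  1.131] turn -0.012 cur psi 9.7 j [0.09 0.34 1.63 0.   1.18 1.49] t 11.2
```

View pics/s6.png

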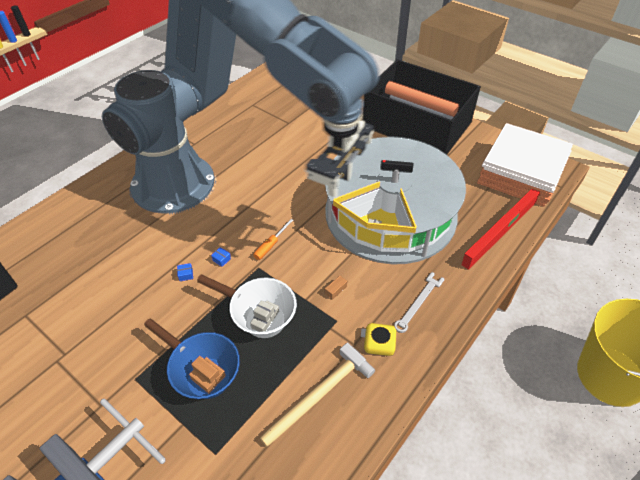

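Request:
apply_moves([
  [[-0.4, 0.5, 0, 0, 0.6], [-0.6, 1, 0, 0, 0.6], [-0.6, 1, 0.2, 0, 0.6], [-0.6, 1, 0.2, 0, 0.6], [-0.6, 1, 0.2, 0, 0.6]],
])

```text
time_s: 11.78
position: [0.5014, -0.0117, 0.2132]
tcp_rot: [0.996, 0.085, -0.003, -0.001]
force: [0.4, -0.8, -1.0]
grip_width: 0.056
```

Request:
apply_moves([
  [[-0.4, 0.5, 0, 0, 0.6], [-0.6, 1, 0, 0, 0.6], [-0.6, 1, 0.2, 0, 0.6], [-0.6, 1, 0.4, 0, 0.6], [-0.6, 1, 0.4, 0, 0.6]],
])

```text
time_s: 12.4
position: [0.4588, -0.1199, 0.173]
tcp_rot: [0.996, 0.086, -0.004, -0.001]
force: [-0.7, -0.3, 1.4]
grip_width: 0.0556
```

```bash
python3 to.py .422 -.2056 .12 10.3 .422 -.2056 .041 10.3; python3 -c "
from h import *
snap('wrist','w7.png')"
```

```text
shift/0.1 [-0.505  0.783  0.532] turn -0.01 cur psi 9.8 j [-0.35  0.28  1.88 -0.    0.99  1.05] t 12.4
shift/0.1 [-0.499  0.786  1.322] turn -0.01 cur psi 9.8 j [-0.35  0.28  1.88 -0.    0.99  1.05] t 12.4
```

View pics/w7.png

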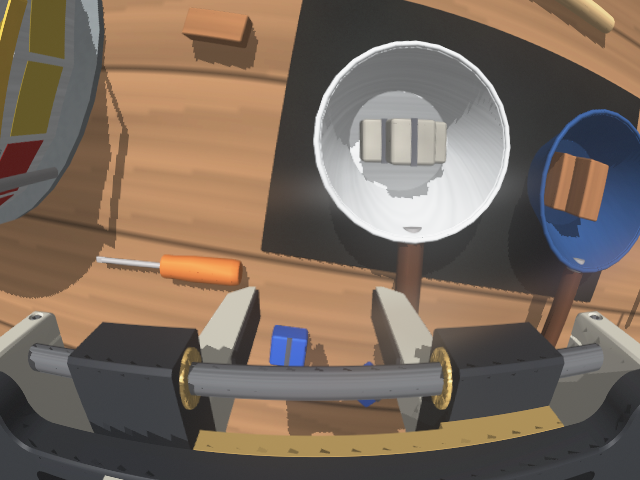

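```bash
python3 - <<'E'
from m import *
c=snap('side');P=cloud(c);hsv=cv2.cvtColor(c['color'],cv2.COLOR_RGB2HSV);H,S,V=[hsv[...,i].astype(int) for i in range(3)]
blobs((H>105)&(H<130)&(S>120)&(P[...,2]>.005)&(P[...,2]<.05)&(P[...,1]>-.28),P,30,'blue')
E
```

```text
blue px [279. 370.] 345 med [ 0.3266 -0.1225  0.0216] lo [ 0.313 -0.134  0.006] hi [ 0.345 -0.1    0.025]
blue px [296. 415.] 369 med [ 0.2908 -0.2124  0.0225] lo [ 0.273 -0.23   0.007] hi [ 0.312 -0.191  0.026]
```

Request:
apply_moves([
  [[-0.2, 0.4, 0, 0, 0.5], [-0.5, 0.79, 0, 0, 0.5], [-0.5, 0.79, 0.3, 0, 0.5], [-0.5, 0.79, 0.5, 0, 0.5], [-0.5, 0.79, 0.5, 0, 0.5]],
])

```text
time_s: 13.12
position: [0.4236, -0.2063, 0.1245]
tcp_rot: [0.996, 0.086, -0.003, -0.001]
force: [-0.1, -0.1, 1.3]
grip_width: 0.0463
```

```bash
python3 to.py  .422 -.2056 .041 10.3
```

```text
shift/0.1 [-0.009 -0.007  0.835] turn -0.01 cur psi 9.9 j [-0.55  0.34  1.93 -0.    0.87  0.85] t 13.1
```

Request:
apply_moves([
  [[-0.01, 0, 0.4, 0, 0.5], [-0.01, 0, 0.82, 0, 0.5], [-0.01, 0, 0.82, 0, 0.3], [-0.01, 0, 0.82, 0, 0], [-0.01, 0, 0.82, 0, 0]],
], grip_force=60)

```text
time_s: 13.75
position: [0.4231, -0.2068, 0.0443]
tcp_rot: [0.996, 0.086, -0.002, 0.0]
force: [-0.8, -0.1, 0.0]
grip_width: 0.0209
```

Request:
apply_moves([
  [[0, 0, 0, 0, 0], [0, 0, 0, 0, 0], [0, 0, -0.1, 0, 0], [0, 0, -0.2, 0, 0], [0, 0, -0.4, 0, 0]],
])

```text
time_s: 14.38
position: [0.4228, -0.2066, 0.0848]
tcp_rot: [0.996, 0.086, -0.003, -0.0]
force: [0.6, 0.0, -4.0]
grip_width: 0.019
```

```bash
python3 -c "
from h import *
st(); snap('side','s8.png')"
```

```text
t 14.38 p [ 0.4228 -0.2066  0.0848] eul [   9.9    0.3 -179.9] j [-0.55  0.41  1.96 -0.    0.77  0.85] F [ 0.6  0.  -4. ] M [-0.02  0.45 -0.05] w 0.019
```

View pics/s8.png

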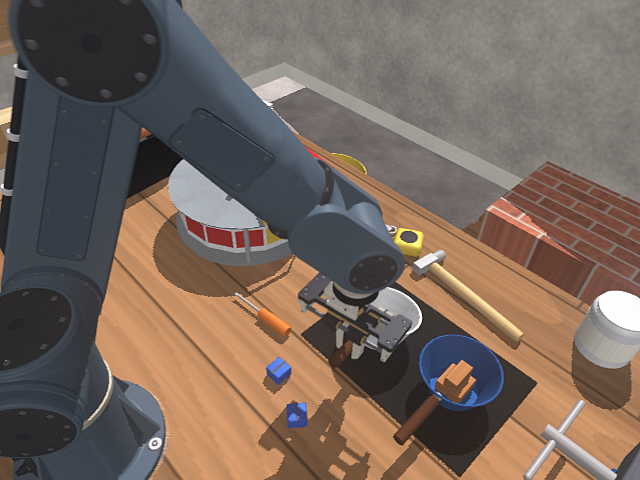

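Request:
apply_moves([
  [[0, 0, -0.3, 0, 0], [0, 0, -0.6, 0, 0], [0, 0, -0.9, 0, 0], [0, 0, -1, 0, 0], [0, 0, -1, 0, 0]],
])

```text
time_s: 15.05
position: [0.4241, -0.2071, 0.187]
tcp_rot: [0.996, 0.086, -0.001, 0.001]
force: [-0.8, -0.4, -5.1]
grip_width: 0.0191
```

```bash
python3 -c "
from h import *
st(); c=snap('scene','s9.png');P=cloud(c)
m=(P[...,2]>.1)&(P[...,2]<.3)&(P[...,0]>.47)&(P[...,0]<.7)&(P[...,1]<-.05)&(P[...,1]>-.3)
p=P[m]; 
for lo in np.arange(.47,.66,.02):
  q=p[abs(p[:,0]-lo)<.01]; 
  if len(q): print(lo.round(2),len(q),q[:,2].min().round(3),q[:,2].max().round(3))
"
```

```text
t 15.05 p [ 0.4241 -0.2071  0.187 ] eul [9.900e+00 1.000e-01 1.799e+02] j [-0.55  0.25  1.88 -0.    1.01  0.85] F [-0.8 -0.4 -5.1] M [-0.04  0.58  0.04] w 0.0191
0.47 402 0.1 0.3
0.49 331 0.1 0.186
0.51 466 0.1 0.174
0.53 299 0.1 0.16
0.55 295 0.1 0.147
0.57 128 0.1 0.132
0.59 104 0.1 0.118
```

View pics/s9.png

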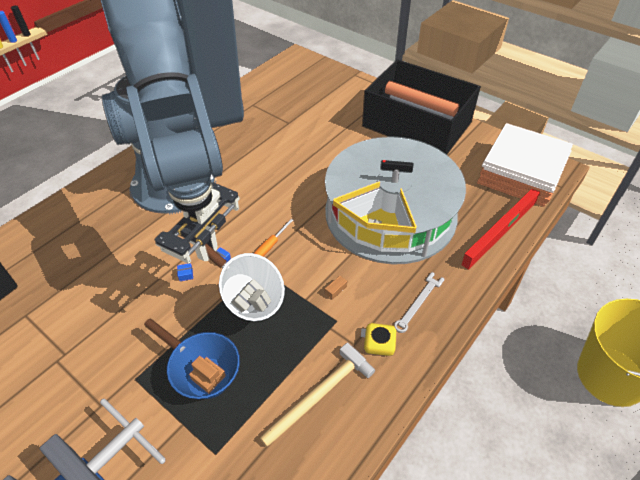

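Request:
apply_moves([
  [[0, 0, -0.15, 0, 0], [0.1, -0.1, -0.3, -0.1, 0], [0.3, -0.2, -0.5, -0.25, 0], [0.5, -0.4, -0.65, -0.4, 0], [0.7, -0.55, -0.8, -0.55, 0]],
])

```text
time_s: 15.72
position: [0.4839, -0.1398, 0.2666]
tcp_rot: [0.954, 0.3, -0.002, -0.0]
force: [-0.3, -0.9, -4.2]
grip_width: 0.0192
```

```bash
cat > tilt.py <<'E'
from h import *
st()
c=snap('wrist','w_t.png'); P=wcloud(c); s=c['state']
p0=np.array(s['position']); psi=R.from_quat(s['tcp_rot']).as_euler('ZYX')[0]; d=np.array([np.cos(psi),np.sin(psi)])
g=p0+[0,0,.019]
Q=P.reshape(-1,3)-g; ok=(c['range_z'].ravel()>0)
x=Q[:,:2]@d; y=Q[:,:2]@np.array([-d[1],d[0]])
for lo in np.arange(.02,.24,.02):
    m=ok&(abs(x-lo)<.01)&(abs(y)<.09)&(Q[:,2]>-.24)&(Q[:,2]<.05)
    if m.sum()>20: print(lo.round(2),m.sum(),np.percentile(Q[m,2],[2,50,98]).round(3))
E
python3 tilt.py; python3 to.py .634 .022 .285 101
```

```text
t 15.72 p [ 0.4839 -0.1398  0.2666] eul [  34.9    0.2 -179.9] j [-0.37  0.22  1.71 -0.    1.22  0.59] F [-0.3 -0.9 -4.2] M [-0.2   0.39  0.02] w 0.0192
0.02 2315 [-0.017 -0.008  0.002]
0.04 3187 [-0.101 -0.024 -0.014]
0.06 7667 [-0.114 -0.1   -0.022]
0.08 7790 [-0.122 -0.095 -0.038]
0.1 7843 [-0.126 -0.1   -0.053]
0.12 7385 [-0.131 -0.094 -0.066]
0.14 5760 [-0.123 -0.105 -0.08 ]
0.16 4197 [-0.116 -0.105 -0.092]
0.18 201 [-0.105 -0.104 -0.102]
shift/0.1 [ 2.134 -0.455 -0.168] turn -1.461 cur psi 35.2 j [-0.37  0.22  1.7  -0.    1.22  0.59] t 15.8
```

View pics/w_t.png

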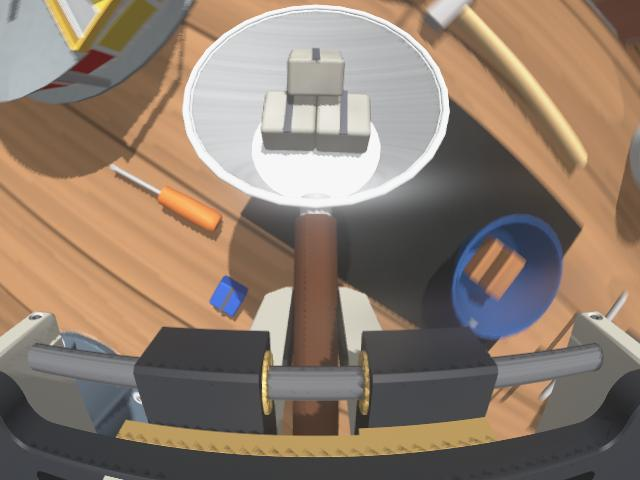

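Request:
apply_moves([
  [[0.1, 0, -0.1, -0.1, 0], [0.3, -0.1, -0.2, -0.2, 0], [0.5, -0.2, -0.3, -0.35, 0], [0.7, -0.2, -0.3, -0.5, 0], [0.85, -0.2, -0.3, -0.65, 0]],
])

```text
time_s: 16.4
position: [0.5443, -0.0725, 0.2984]
tcp_rot: [0.845, 0.535, -0.001, 0.0]
force: [-0.2, -0.2, -3.7]
grip_width: 0.0195
```

```bash
python3 to.py .634 .015 .3 101
```

```text
shift/0.1 [ 1.174  0.437 -0.017] turn -0.806 cur psi 64.7 j [-0.22  0.28  1.55 -0.    1.31  0.23] t 16.4
```

Request:
apply_moves([
  [[0.2, 0.05, 0, -0.15, 0], [0.4, 0.15, 0, -0.3, 0], [0.6, 0.25, 0, -0.5, 0], [0.8, 0.35, 0, -0.65, 0], [1, 0.44, 0, -0.8, 0]],
])

```text
time_s: 17.02
position: [0.6273, -0.0006, 0.2981]
tcp_rot: [0.637, 0.771, -0.001, -0.0]
force: [-0.1, -0.6, -4.2]
grip_width: 0.0196
```

```bash
python3 tilt.py; python3 to.py .634 .022 .285 101; python3 -c "
from h import *
snap('scene','s10.png')"
```

```text
t 17.02 p [ 6.273e-01 -6.000e-04  2.981e-01] eul [ 100.9    0.  -179.9] j [-0.07  0.43  1.33 -0.    1.38 -0.26] F [-0.1 -0.6 -4.2] M [-0.35 -0.09 -0.01] w 0.0196
0.02 2263 [-0.02  -0.01  -0.001]
0.04 4348 [-0.108 -0.031 -0.017]
0.06 7102 [-0.12  -0.108 -0.027]
0.08 7574 [-0.129 -0.099 -0.044]
0.1 7399 [-0.132 -0.105 -0.06 ]
0.12 6772 [-0.135 -0.101 -0.075]
0.14 5281 [-0.126 -0.113 -0.089]
0.16 2674 [-0.178 -0.112 -0.102]
0.18 422 [-0.21  -0.191 -0.176]
0.2 979 [-0.236 -0.196 -0.177]
0.22 620 [-0.239 -0.213 -0.189]
shift/0.1 [0.196 0.094 0.127] turn 0.006 cur psi 101.3 j [-0.07  0.44  1.33 -0.    1.38 -0.27] t 17.1
```

View pics/w_t.png

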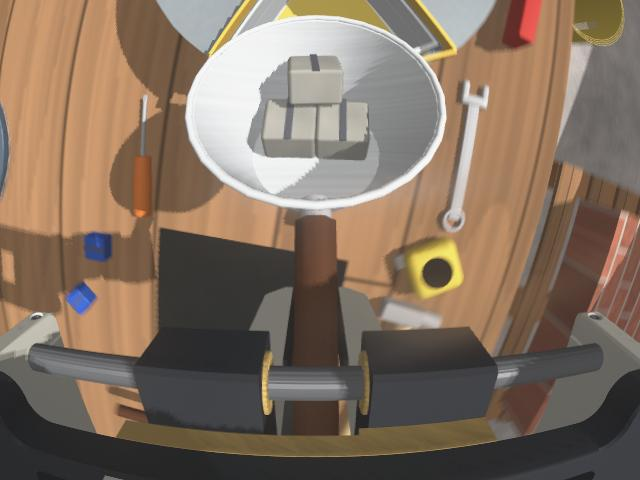

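View pics/s10.png

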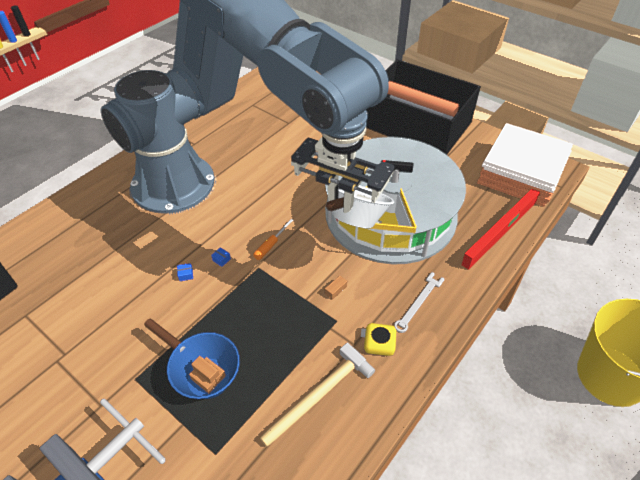

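```bash
cat > arc.py <<'E'
from h import *
import sys
ax=np.array([.579,.302]); u=np.array([np.cos(np.radians(-78.9)),np.sin(np.radians(-78.9))])
s=get_state(); Rm=R.from_quat(s['tcp_rot']).as_matrix()
rel=np.array(s['position'])[:2]-ax; print('now r',(rel@u).round(4),'lat',(rel@[-u[1],u[0]]).round(4),'zg',round(s['position'][2]+.019,4),'F',np.round(s['force'],1),'M',np.round(s['moment'],2),'t',s['time_s'])
X,Z=-170,56; C=(float(sys.argv[1]) if len(sys.argv)>1 else 178, 142)
for t in list(range(35,125,5)):
    a=np.radians(t); r=(C[0]-(X*np.cos(a)+Z*np.sin(a)))/1e3; z=(C[1]+(-X*np.sin(a)+Z*np.cos(a)))/1e3
    p=np.r_[ax+r*u,z-.019]; d=Rm.T@(p-s['position'])/.1
    print(t,'r %.3f zg %.3f'%(r,z),d.round(2))
E
python3 arc.py
```

```text
now r 0.3056 lat -0.0104 zg 0.3167 F [ 0.5  0.4 -5. ] M [-0.48 -0.13 -0.01] t 17.125
35 r 0.285 zg 0.285 [0.2  0.1  0.31]
40 r 0.272 zg 0.294 [0.33 0.1  0.22]
45 r 0.259 zg 0.302 [0.47 0.1  0.15]
50 r 0.244 zg 0.308 [0.61 0.1  0.08]
55 r 0.230 zg 0.313 [0.76 0.1  0.03]
60 r 0.215 zg 0.317 [ 0.91  0.1  -0.01]
65 r 0.199 zg 0.320 [ 1.07  0.1  -0.03]
70 r 0.184 zg 0.321 [ 1.22  0.1  -0.04]
75 r 0.168 zg 0.321 [ 1.38  0.1  -0.04]
80 r 0.152 zg 0.319 [ 1.53  0.1  -0.03]
85 r 0.137 zg 0.316 [1.69 0.1  0.  ]
90 r 0.122 zg 0.312 [1.84 0.1  0.05]
95 r 0.107 zg 0.306 [1.98 0.1  0.1 ]
100 r 0.093 zg 0.300 [2.12 0.1  0.17]
105 r 0.080 zg 0.292 [2.26 0.1  0.25]
110 r 0.067 zg 0.283 [2.38 0.1  0.34]
115 r 0.055 zg 0.272 [2.5  0.09 0.44]
120 r 0.045 zg 0.261 [2.61 0.09 0.55]
```

Request:
apply_moves([
  [[0.1, 0.05, 0, 0, 0], [0.2, 0.1, 0.1, 0, 0], [0.2, 0.1, 0.2, 0, 0], [0.2, 0.1, 0.28, 0, 0], [0.2, 0.1, 0.28, 0, 0]],
])

```text
time_s: 17.75
position: [0.6334, 0.0217, 0.2692]
tcp_rot: [0.637, 0.771, -0.001, -0.001]
force: [-0.0, 1.2, -2.0]
grip_width: 0.0191
```

```bash
python3 arc.py|head -4; python3 -c "
from h import *
snap('scene','s11.png')"
```

```text
now r 0.2855 lat -0.0006 zg 0.2882 F [-0.   1.2 -2. ] M [ 0.28  0.06 -0.03] t 17.75
35 r 0.285 zg 0.285 [0.   0.01 0.03]
40 r 0.272 zg 0.294 [ 0.13  0.01 -0.06]
45 r 0.259 zg 0.302 [ 0.27  0.   -0.14]
```

View pics/s11.png

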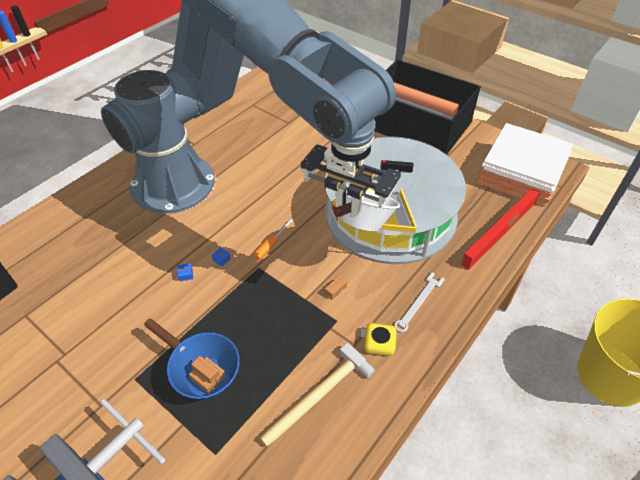

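Request:
apply_moves([
  [[0, 0, 0, 0, 0], [0.1, 0, -0.04, 0, 0], [0.2, 0, -0.1, 0, 0], [0.31, 0, -0.15, 0, 0], [0.41, 0, -0.2, 0, 0]],
], grip_force=15)

```text
time_s: 18.42
position: [0.6256, 0.063, 0.2901]
tcp_rot: [0.637, 0.771, -0.0, -0.001]
force: [0.2, 1.1, -3.7]
grip_width: 0.0199
```

```bash
python3 tilt.py; python3 arc.py | sed -n '1p;5,12p'
```

```text
t 18.43 p [0.6256 0.063  0.2901] eul [ 100.9   -0.  -179.9] j [ 0.03  0.44  1.34  0.    1.36 -0.16] F [ 0.2  1.1 -3.7] M [ 0.01 -0.1  -0.06] w 0.0199
0.02 3224 [-0.12  -0.021 -0.005]
0.04 6637 [-0.137 -0.117 -0.029]
0.06 6653 [-0.147 -0.115 -0.046]
0.08 6450 [-0.157 -0.124 -0.072]
0.1 5637 [-0.154 -0.127 -0.095]
0.12 4356 [-0.17  -0.143 -0.117]
0.14 2288 [-0.228 -0.17  -0.137]
0.16 2032 [-0.236 -0.187 -0.168]
0.18 2633 [-0.235 -0.187 -0.169]
0.2 3466 [-0.235 -0.187 -0.169]
0.22 433 [-0.239 -0.223 -0.186]
now r 0.2426 lat -0.0001 zg 0.3097 F [ 0.1  1.5 -3.1] M [-0.02 -0.03  0.03] t 18.475
50 r 0.244 zg 0.308 [-0.02  0.    0.01]
55 r 0.230 zg 0.313 [ 0.13  0.   -0.04]
60 r 0.215 zg 0.317 [ 0.28  0.   -0.08]
65 r 0.199 zg 0.320 [ 0.44 -0.   -0.1 ]
70 r 0.184 zg 0.321 [ 0.59 -0.   -0.11]
75 r 0.168 zg 0.321 [ 0.75 -0.   -0.11]
80 r 0.152 zg 0.319 [ 0.9  -0.   -0.09]
85 r 0.137 zg 0.316 [ 1.06 -0.   -0.06]
```

View pics/w_t.png

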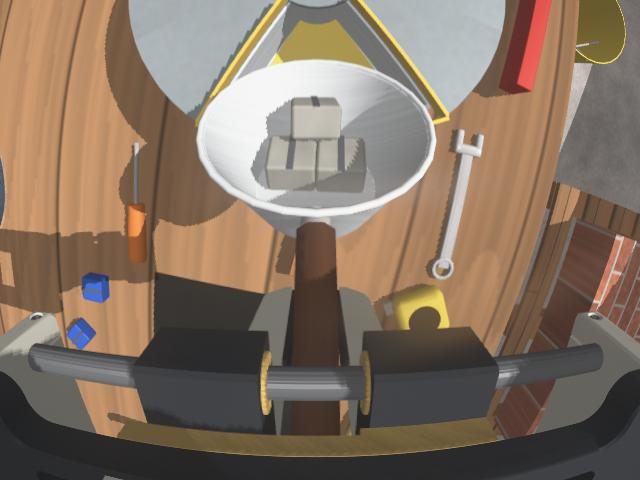

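Request:
apply_moves([
  [[0.13, 0, -0.04, 0, 0], [0.26, 0, -0.07, 0, 0], [0.38, 0, -0.09, 0, 0], [0.5, 0, -0.1, 0, 0], [0.6, 0, -0.11, 0, 0]],
])

```text
time_s: 19.1
position: [0.614, 0.1236, 0.3016]
tcp_rot: [0.637, 0.771, -0.0, -0.001]
force: [-0.0, -0.2, -5.2]
grip_width: 0.0195
```

```bash
python3 tilt.py; python3 arc.py | sed -n '1p;8,17p'
```

```text
t 19.1 p [0.614  0.1236 0.3016] eul [ 100.9   -0.  -179.9] j [ 0.12  0.43  1.33  0.    1.38 -0.07] F [-0.  -0.2 -5.2] M [-0.21 -0.02 -0.01] w 0.0195
0.02 6532 [-0.156 -0.066 -0.011]
0.04 7180 [-0.171 -0.131 -0.044]
0.06 5701 [-0.173 -0.14  -0.084]
0.08 4642 [-0.198 -0.163 -0.122]
0.1 3065 [-0.227 -0.18  -0.157]
0.12 2371 [-0.234 -0.199 -0.18 ]
0.14 3478 [-0.231 -0.198 -0.181]
0.16 4257 [-0.2   -0.198 -0.134]
0.18 4968 [-0.2   -0.197 -0.132]
0.2 2264 [-0.2   -0.198 -0.195]
0.22 609 [-0.2   -0.198 -0.196]
now r 0.1808 lat 0.0 zg 0.3208 F [-0.9  1.2 -3.6] M [-0.04 -0.01 -0.  ] t 19.15
65 r 0.199 zg 0.320 [-0.18  0.    0.01]
70 r 0.184 zg 0.321 [-0.03 -0.   -0.  ]
75 r 0.168 zg 0.321 [ 0.13 -0.    0.  ]
80 r 0.152 zg 0.319 [ 0.28 -0.    0.02]
85 r 0.137 zg 0.316 [ 0.44 -0.    0.05]
90 r 0.122 zg 0.312 [ 0.59 -0.    0.09]
95 r 0.107 zg 0.306 [ 0.73 -0.    0.14]
100 r 0.093 zg 0.300 [ 0.87 -0.    0.21]
105 r 0.080 zg 0.292 [ 1.01 -0.    0.29]
110 r 0.067 zg 0.283 [ 1.13 -0.    0.38]
```

View pics/w_t.png

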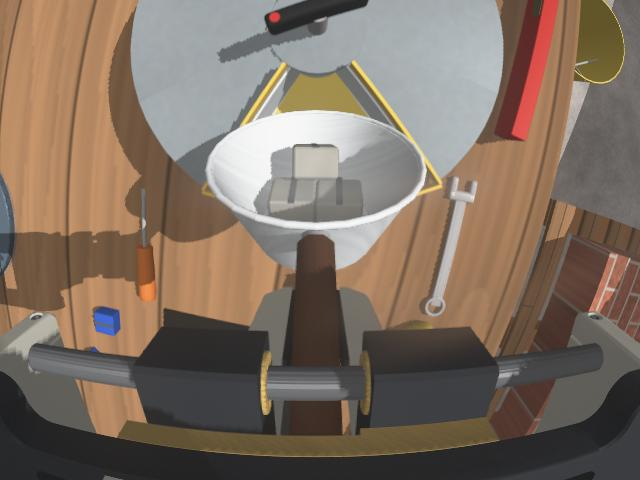

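Request:
apply_moves([
  [[0.1, 0, -0.1, 0, 0], [0.2, 0, -0.12, 0, 0], [0.28, 0, -0.12, 0, 0], [0.28, 0, -0.12, 0, 0], [0.28, 0, -0.12, 0, 0]],
], grip_force=5)

```text
time_s: 19.77
position: [0.6085, 0.1519, 0.3136]
tcp_rot: [0.636, 0.771, -0.0, -0.001]
force: [0.1, 0.3, -4.4]
grip_width: 0.02
```

```bash
python3 tilt.py; python3 arc.py | sed -n '1p;8,17p';  python3 -c "
from h import *
snap('scene','s12.png')"
```

```text
t 19.77 p [0.6085 0.1519 0.3136] eul [ 1.009e+02 -1.000e-01 -1.799e+02] j [ 0.17  0.42  1.31  0.    1.41 -0.02] F [ 0.1  0.3 -4.4] M [ 0.04  0.01 -0.02] w 0.02
0.02 6846 [-0.202 -0.161 -0.058]
0.04 1116 [-0.234 -0.201 -0.175]
0.06 1098 [-0.236 -0.211 -0.192]
0.08 1728 [-0.234 -0.211 -0.192]
0.1 2356 [-0.23  -0.211 -0.192]
0.12 3710 [-0.216 -0.21  -0.198]
0.14 4621 [-0.212 -0.209 -0.144]
0.16 3708 [-0.212 -0.209 -0.144]
0.18 2667 [-0.212 -0.21  -0.207]
0.2 3325 [-0.212 -0.21  -0.208]
0.22 1575 [-0.212 -0.211 -0.209]
now r 0.1531 lat 0.0001 zg 0.3326 F [ 0.2  0.7 -4.2] M [ 0.03 -0.03  0.04] t 19.825
65 r 0.199 zg 0.320 [-0.46  0.    0.13]
70 r 0.184 zg 0.321 [-0.3   0.    0.12]
75 r 0.168 zg 0.321 [-0.15  0.    0.12]
80 r 0.152 zg 0.319 [ 0.01 -0.    0.13]
85 r 0.137 zg 0.316 [ 0.16 -0.    0.16]
90 r 0.122 zg 0.312 [ 0.31 -0.    0.21]
95 r 0.107 zg 0.306 [ 0.46 -0.    0.26]
100 r 0.093 zg 0.300 [ 0.6  -0.    0.33]
105 r 0.080 zg 0.292 [ 0.73 -0.    0.41]
110 r 0.067 zg 0.283 [ 0.86 -0.    0.5 ]
```

View pics/w_t.png

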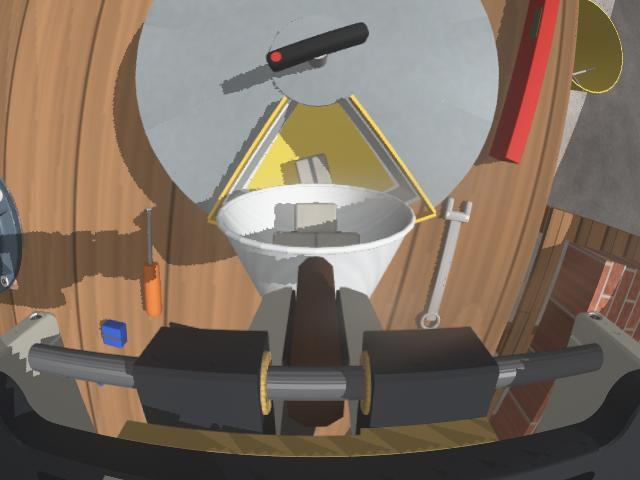

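View pics/s12.png

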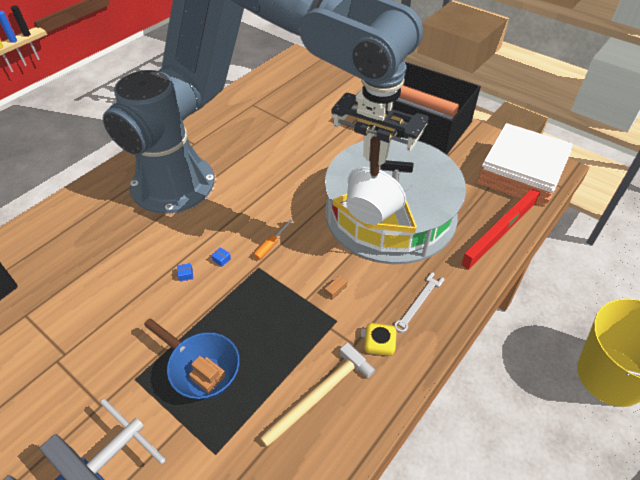

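Request:
apply_moves([
  [[0, 0, 0.13, 0, 0], [0.12, 0, 0.16, 0, 0], [0.24, 0, 0.2, 0, 0], [0.36, 0, 0.24, 0, 0], [0.46, 0, 0.28, 0, 0]],
], grip_force=8)

```text
time_s: 20.5
position: [0.6002, 0.1976, 0.2865]
tcp_rot: [0.637, 0.771, 0.001, -0.0]
force: [-0.1, 0.5, 4.4]
grip_width: 0.0199
```

```bash
python3 tilt.py|head -3; python3 arc.py | sed -n '1p;8,21p';  python3 -c "
from h import *
snap('scene','s13.png')"
```

```text
t 20.5 p [0.6002 0.1976 0.2865] eul [ 1.009e+02 -1.000e-01  1.799e+02] j [0.24 0.45 1.34 0.   1.35 0.05] F [-0.1  0.5  4.4] M [ 0.04  0.02 -0.05] w 0.0199
0.02 1422 [-0.225 -0.183  0.048]
0.04 2095 [-0.221 -0.183 -0.165]
now r 0.1055 lat 0.0005 zg 0.305 F [-0.2  2.6  6.3] M [ 0.32 -0.07  0.  ] t 20.55
65 r 0.199 zg 0.320 [-0.94 -0.   -0.15]
70 r 0.184 zg 0.321 [-0.78 -0.   -0.16]
75 r 0.168 zg 0.321 [-0.62 -0.   -0.16]
80 r 0.152 zg 0.319 [-0.47 -0.   -0.14]
85 r 0.137 zg 0.316 [-0.31 -0.   -0.11]
90 r 0.122 zg 0.312 [-0.16 -0.01 -0.07]
95 r 0.107 zg 0.306 [-0.02 -0.01 -0.02]
100 r 0.093 zg 0.300 [ 0.12 -0.01  0.05]
105 r 0.080 zg 0.292 [ 0.26 -0.01  0.13]
110 r 0.067 zg 0.283 [ 0.38 -0.01  0.22]
115 r 0.055 zg 0.272 [ 0.5  -0.01  0.33]
120 r 0.045 zg 0.261 [ 0.61 -0.01  0.44]
```

View pics/w_t.png

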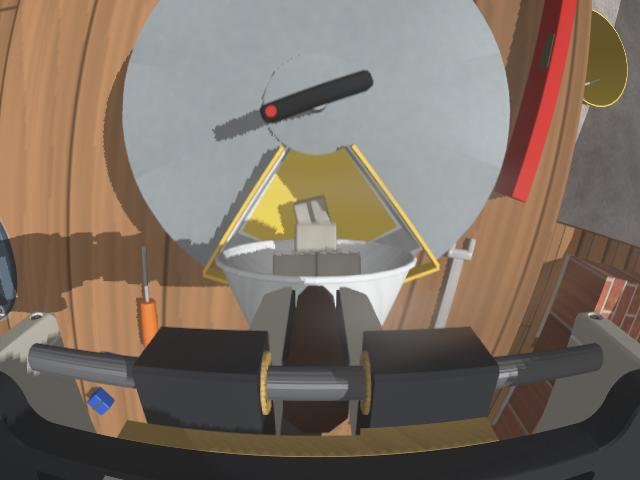

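View pics/s13.png

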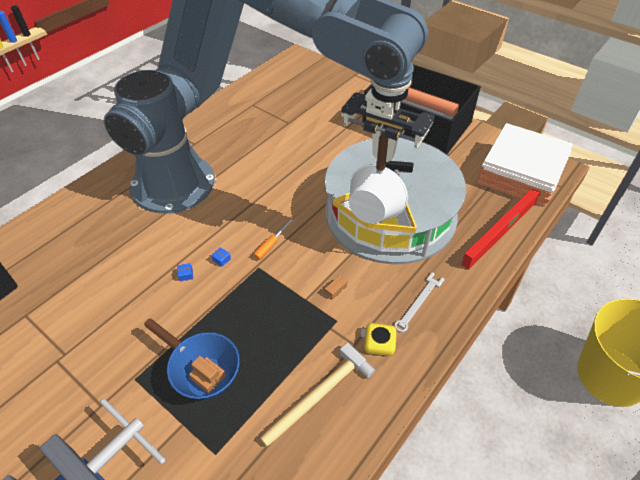

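Request:
apply_moves([
  [[0.08, 0, 0.03, 0, 0], [0.18, 0, 0.08, 0, 0], [0.27, 0, 0.14, 0, 0], [0.36, 0, 0.2, 0, 0], [0.44, 0, 0.26, 0, 0]],
])

```text
time_s: 21.22
position: [0.5916, 0.242, 0.26]
tcp_rot: [0.636, 0.772, 0.001, -0.0]
force: [1.1, -0.4, 1.4]
grip_width: 0.0202
```

```bash
python3 tilt.py|head -3; python3 arc.py | sed -n '1p;14,21p';  python3 -c "
from h import *
snap('scene','s14.png')"
```

```text
t 21.23 p [0.5916 0.242  0.26  ] eul [ 1.010e+02 -1.000e-01  1.799e+02] j [0.31 0.48 1.35 0.   1.31 0.12] F [ 1.1 -0.4  1.4] M [-0.17 -0.21  0.07] w 0.0202
0.02 4392 [-0.159 -0.157  0.048]
0.04 4622 [-0.158 -0.156 -0.092]
now r 0.0606 lat 0.0004 zg 0.2781 F [ 1.4  0.2 -2.7] M [-0.12 -0.43  0.04] t 21.275
95 r 0.107 zg 0.306 [-0.47 -0.   -0.28]
100 r 0.093 zg 0.300 [-0.33 -0.   -0.22]
105 r 0.080 zg 0.292 [-0.19 -0.   -0.14]
110 r 0.067 zg 0.283 [-0.07 -0.   -0.04]
115 r 0.055 zg 0.272 [ 0.05 -0.    0.06]
120 r 0.045 zg 0.261 [ 0.16 -0.    0.17]
```

View pics/w_t.png

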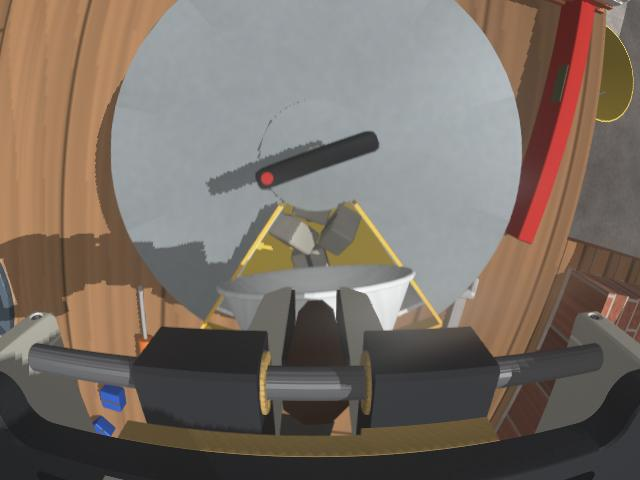

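View pics/s14.png

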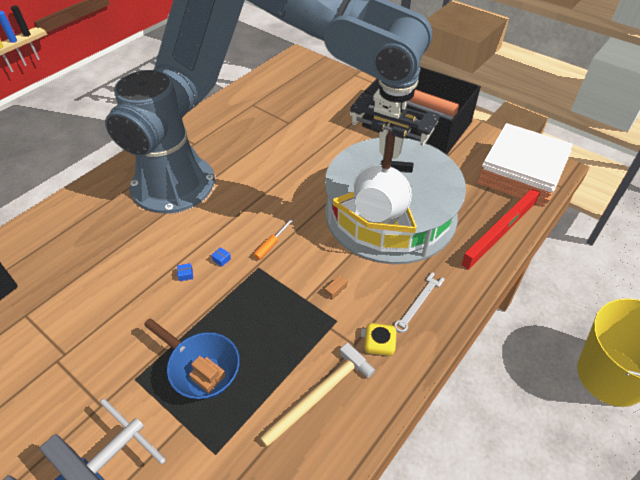

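Request:
apply_moves([
  [[0, 0, 0, 0, 0], [0, 0, 0, 0, 0], [0, 0, -0.2, 0, 0], [0, 0, -0.5, 0, 0], [0, 0, -0.8, 0, 0]],
], grip_force=60)

```text
time_s: 21.95
position: [0.5908, 0.2418, 0.34]
tcp_rot: [0.636, 0.772, 0.0, -0.002]
force: [0.0, 0.3, -2.0]
grip_width: 0.0195
```

```bash
python3 tilt.py|head -1;  python3 -c "
from h import *
snap('scene','s15.png')"
```

```text
t 21.95 p [0.5908 0.2418 0.34  ] eul [ 101.    -0.2 -179.9] j [0.31 0.43 1.23 0.   1.48 0.12] F [ 0.   0.3 -2. ] M [ 0.12 -0.04  0.02] w 0.0195
```

View pics/w_t.png

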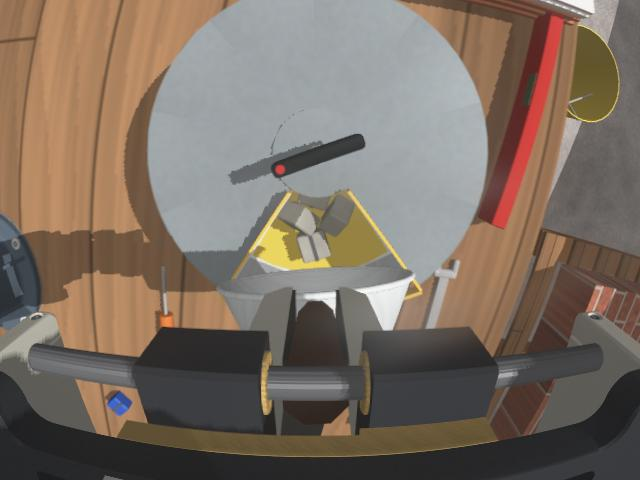

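View pics/s15.png

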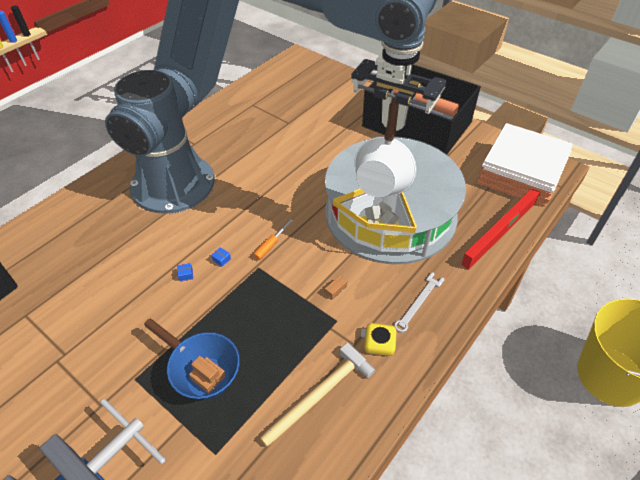

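Request:
apply_moves([
  [[-0.2, 0, -0.1, 0, 0], [-0.5, 0, -0.1, 0, 0], [-1, 0, -0.1, 0, 0], [-1, 0, -0.1, 0, 0], [-1, 0, -0.1, 0, 0]],
])

```text
time_s: 22.68
position: [0.6107, 0.1435, 0.3515]
tcp_rot: [0.636, 0.771, 0.002, -0.0]
force: [-0.7, -0.5, -1.2]
grip_width: 0.0196
```

Request:
apply_moves([
  [[-0.4, 0, 0, 0.15, 0], [-0.8, 0, 0, 0.3, 0], [-1, 0, 0, 0.5, 0], [-1, 0, 0, 0.7, 0], [-1, 0, 0, 0.7, 0]],
])

```text
time_s: 23.3
position: [0.6296, 0.0459, 0.3508]
tcp_rot: [0.821, 0.57, 0.002, -0.001]
force: [-0.4, 0.0, -1.7]
grip_width: 0.0195
```

```bash
python3 to.py .61 -.17 .25 10.5
```

```text
shift/0.1 [-2.096  0.571  0.998] turn 1.312 cur psi 69.5 j [-0.    0.41  1.24  0.    1.49  0.35] t 23.3
```

Request:
apply_moves([
  [[-0.3, 0.1, 0, 0.15, 0], [-0.6, 0.15, 0, 0.3, 0], [-1, 0.28, 0.1, 0.5, 0], [-1, 0.28, 0.2, 0.7, 0], [-1, 0.28, 0.2, 0.7, 0]],
])

```text
time_s: 23.92
position: [0.6207, -0.057, 0.3296]
tcp_rot: [0.945, 0.328, 0.001, -0.002]
force: [0.0, -0.2, -2.0]
grip_width: 0.0199
```

```bash
python3 to.py .61 -.17 .25 10.5
```

```text
shift/0.1 [-0.787  0.824  0.79 ] turn 0.618 cur psi 38.3 j [-0.17  0.41  1.3   0.    1.44  0.73] t 23.9
```

Request:
apply_moves([
  [[-0.25, 0.25, 0.2, 0.15, 0], [-0.5, 0.5, 0.4, 0.3, 0], [-0.79, 0.82, 0.6, 0.5, 0], [-0.79, 0.82, 0.79, 0.62, 0], [-0.79, 0.82, 0.79, 0.62, 0]],
])

```text
time_s: 24.55
position: [0.6093, -0.1692, 0.2492]
tcp_rot: [0.996, 0.094, -0.001, -0.003]
force: [0.2, 0.1, -1.2]
grip_width: 0.0192
```

Request:
apply_moves([
  [[0, 0, 0, 0, 0], [0, 0, 0, 0, 0], [0, 0, 0, 0, 0], [0, 0, 0, 0, 0], [0, 0, 0, 0, 0]],
], grip_force=4)

```text
time_s: 25.18
position: [0.6093, -0.1692, 0.2493]
tcp_rot: [0.996, 0.094, -0.001, -0.003]
force: [-0.2, 0.7, -2.2]
grip_width: 0.02
```

```bash
python3 tilt.py;python3 to.py .61 -.17 .18 10.5;  python3 -c "
from h import *
snap('side','s16.png'); snap('scene','s16b.png')"
```

```text
t 25.18 p [ 0.6093 -0.1692  0.2493] eul [  10.8    0.  -179.7] j [-0.35  0.48  1.38  0.    1.28  1.03] F [-0.2  0.7 -2.2] M [0.03 0.12 0.02] w 0.02
0.02 9444 [-0.189 -0.109  0.032]
0.04 1136 [-0.194 -0.185 -0.144]
0.16 100 [-0.24  -0.236 -0.233]
0.18 859 [-0.239 -0.233 -0.23 ]
0.2 898 [-0.238 -0.232 -0.23 ]
0.22 710 [-0.238 -0.232 -0.23 ]
shift/0.1 [0.006 0.013 0.693] turn 0.006 cur psi 10.8 j [-0.35  0.48  1.38  0.    1.28  1.03] t 25.2
```

View pics/s16.png

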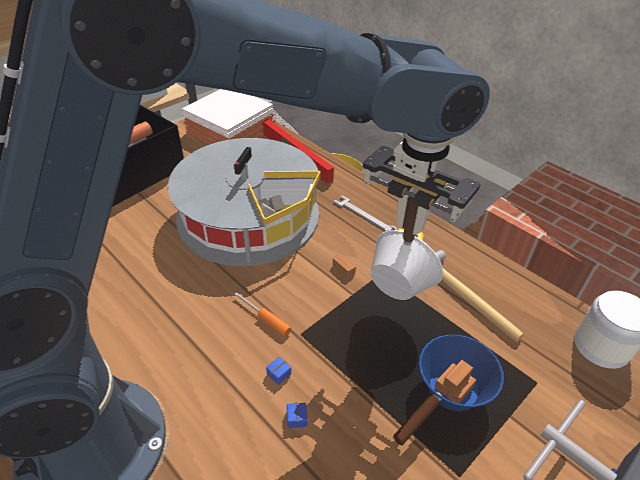

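View pics/s16b.png

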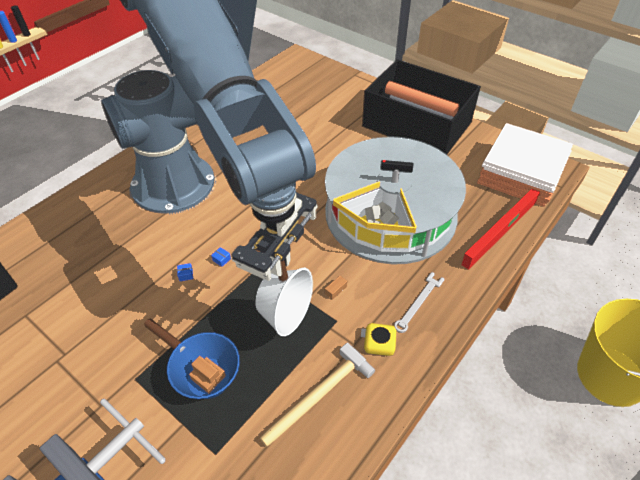

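Request:
apply_moves([
  [[0, 0, 0.3, 0, 0], [0, 0, 0.6, 0, 0], [0, 0, 0.7, 0, 0], [-0.15, 0, 0.75, 0, 0], [-0.3, 0, 0.8, 0, 0]],
], grip_force=7)

```text
time_s: 25.95
position: [0.58, -0.1745, 0.1702]
tcp_rot: [0.996, 0.094, 0.0, -0.003]
force: [0.2, 0.2, -0.3]
grip_width: 0.02
```

```bash
python3 tilt.py;  python3 -c "
from h import *
snap('scene','s17.png')"
```

```text
t 25.95 p [ 0.58   -0.1745  0.1702] eul [  10.8   -0.  -179.7] j [-0.37  0.5   1.55  0.01  1.09  1.01] F [ 0.2  0.2 -0.3] M [0.32 0.04 0.05] w 0.02
0.02 10402 [-0.179 -0.058  0.026]
0.04 5758 [-0.183 -0.159 -0.064]
0.06 4715 [-0.186 -0.184 -0.144]
0.08 4380 [-0.187 -0.185 -0.184]
0.1 4291 [-0.19  -0.186 -0.184]
0.12 4276 [-0.191 -0.189 -0.185]
0.14 4208 [-0.191 -0.189 -0.187]
0.16 4573 [-0.191 -0.189 -0.164]
0.18 4696 [-0.191 -0.177 -0.162]
0.2 3303 [-0.191 -0.174 -0.155]
0.22 301 [-0.191 -0.189 -0.188]
```

View pics/s17.png

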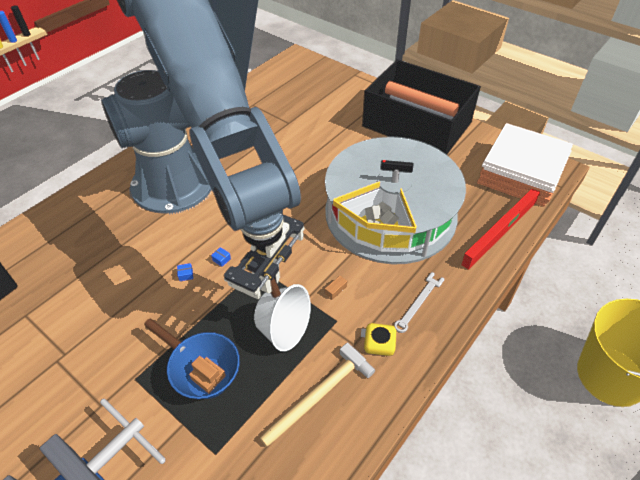

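Request:
apply_moves([
  [[-0.17, 0, 0.03, 0, 0], [-0.34, 0, 0.08, 0, 0], [-0.5, 0, 0.13, 0, 0], [-0.7, 0, 0.21, 0, 0], [-0.87, 0, 0.32, 0, 0]],
])

```text
time_s: 26.68
position: [0.4946, -0.1916, 0.14]
tcp_rot: [0.996, 0.094, 0.001, -0.002]
force: [-3.5, -1.6, 8.2]
grip_width: 0.0197
```

```bash
python3 tilt.py;  python3 -c "
from h import *
snap('scene','s18.png')"
```

```text
t 26.68 p [ 0.4946 -0.1916  0.14  ] eul [ 1.080e+01 -1.000e-01 -1.798e+02] j [-0.46  0.41  1.78  0.    0.95  0.92] F [-3.5 -1.6  8.2] M [0.09 0.62 0.06] w 0.0197
0.02 6662 [-0.156 -0.016  0.027]
0.04 8229 [-0.133 -0.111 -0.016]
0.06 7324 [-0.151 -0.119 -0.035]
0.08 7030 [-0.149 -0.121 -0.061]
0.1 5947 [-0.143 -0.126 -0.086]
0.12 4981 [-0.156 -0.131 -0.108]
0.14 4568 [-0.156 -0.155 -0.13 ]
0.16 4946 [-0.157 -0.155 -0.153]
0.18 4566 [-0.16  -0.155 -0.153]
0.2 2511 [-0.16  -0.158 -0.154]
```

View pics/s18.png

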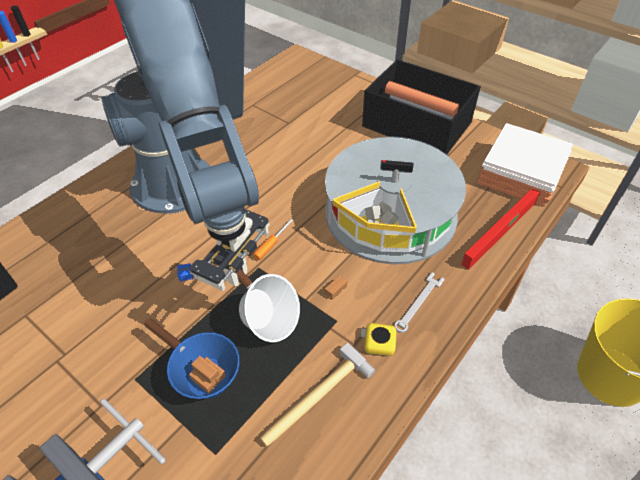

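Request:
apply_moves([
  [[-0.15, 0, 0.03, 0, 0], [-0.25, 0, 0.1, 0, 0], [-0.35, 0, 0.22, 0, 0], [-0.45, 0, 0.35, 0, 0], [-0.52, 0, 0.48, 0, 0]],
])

```text
time_s: 27.4
position: [0.4415, -0.2009, 0.0902]
tcp_rot: [0.996, 0.093, -0.0, -0.002]
force: [0.4, -0.5, 0.1]
grip_width: 0.0199
```

```bash
python3 tilt.py
```

```text
t 27.4 p [ 0.4415 -0.2009  0.0902] eul [  10.7    0.  -179.7] j [-0.52  0.42  1.92  0.    0.8   0.86] F [ 0.4 -0.5  0.1] M [ 0.05  0.2  -0.01] w 0.0199
0.02 6772 [-0.106 -0.006  0.036]
0.04 7272 [-0.106 -0.004  0.006]
0.06 11226 [-0.077 -0.043  0.001]
0.08 10879 [-0.085 -0.066 -0.008]
0.1 10631 [-0.093 -0.072 -0.017]
0.12 10299 [-0.1   -0.071 -0.025]
0.14 10143 [-0.096 -0.069 -0.033]
0.16 4900 [-0.077 -0.064 -0.04 ]
0.18 376 [-0.107 -0.105 -0.104]
```

View pics/w_t.png

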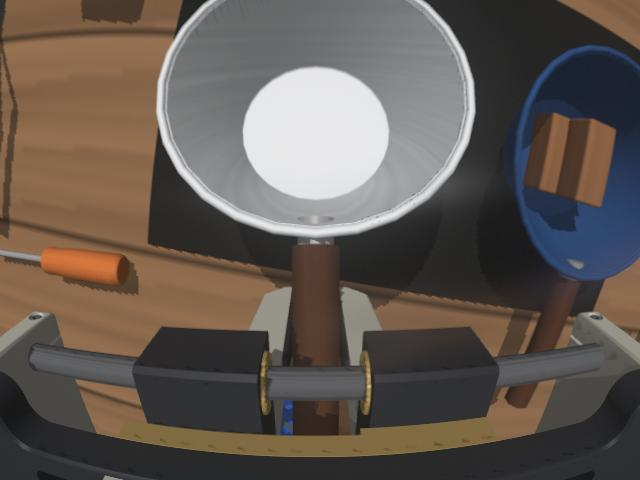

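Request:
apply_moves([
  [[-0.1, 0, 0.12, 0, 0], [-0.17, 0, 0.25, 0, 0], [-0.24, 0, 0.38, 0, 0], [-0.28, 0, 0.48, 0, 0], [-0.28, 0, 0.48, 0, 0]],
])

```text
time_s: 28.08
position: [0.4122, -0.2053, 0.0401]
tcp_rot: [0.996, 0.093, -0.002, -0.003]
force: [-0.7, -0.1, -0.3]
grip_width: 0.0201
```

```bash
python3 tilt.py
```

```text
t 28.07 p [ 0.4122 -0.2053  0.0401] eul [  10.7    0.2 -179.6] j [-0.57  0.48  2.01  0.01  0.66  0.82] F [-0.7 -0.1 -0.3] M [0.06 0.21 0.06] w 0.0201
0.02 9630 [-0.06  -0.055  0.036]
0.04 7971 [-0.056  0.014  0.02 ]
0.06 16435 [-0.047 -0.001  0.019]
0.08 15641 [-0.049 -0.019  0.018]
0.1 15930 [-0.05  -0.029  0.017]
0.12 15895 [-0.051 -0.03   0.017]
0.14 13272 [-0.051 -0.034  0.015]
0.16 1703 [-0.052 -0.05  -0.032]
```

Request:
apply_moves([
  [[0, 0, 0, 0, 0.5], [0, 0, 0, 0, 0.5], [0, 0, 0, 0, 0.5], [0, 0, -0.5, 0, 0.5], [0, 0, -1, 0, 0.5]],
], grip_force=30)

```text
time_s: 28.75
position: [0.4127, -0.2058, 0.1418]
tcp_rot: [0.996, 0.093, -0.002, -0.004]
force: [0.3, -0.4, 0.3]
grip_width: 0.0462
```

Request:
apply_moves([
  [[0.1, 0, -0.5, -0.2, 0.5], [0.4, -0.4, -1, -0.4, 0.5], [0.8, -0.8, -1, -0.6, 0.5], [1, -1, -1, -0.8, 0.5], [1, -1, -1, -1, 0.5]],
])

```text
time_s: 29.38
position: [0.4936, -0.088, 0.2423]
tcp_rot: [0.882, 0.471, -0.0, -0.004]
force: [0.9, -0.4, 0.2]
grip_width: 0.0463
```

```bash
python3 to.py .579 .302 .26 209.1; python3 -c "
from h import *
snap('scene','s19.png')"
```

```text
shift/0.1 [ 3.715 -1.465 -0.155] turn -3.399 cur psi 56.1 j [-0.27  0.24  1.74  0.01  1.17  0.32] t 29.4
```

View pics/s19.png

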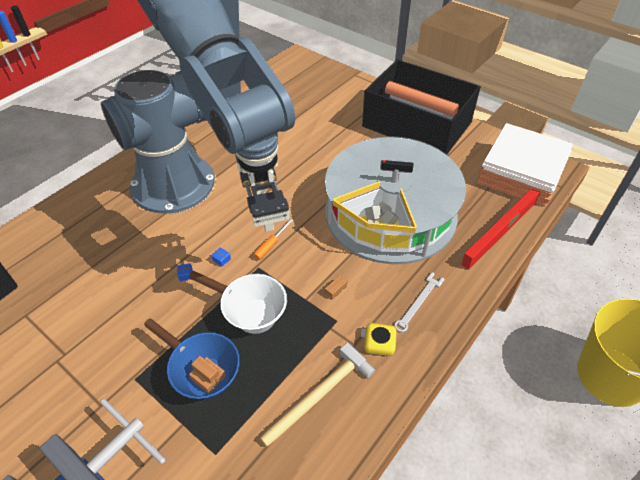

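Request:
apply_moves([
  [[0.4, -0.2, -0.2, -0.2, 0.5], [0.93, -0.37, -0.2, -0.4, 0.5], [0.93, -0.37, -0.2, -0.6, 0.5], [0.93, -0.37, -0.2, -0.85, 0.5], [0.93, -0.37, -0.2, -0.85, 0.5]],
])

```text
time_s: 30.05
position: [0.5136, 0.0091, 0.2628]
tcp_rot: [0.678, 0.735, 0.001, -0.004]
force: [0.3, -0.7, 0.5]
grip_width: 0.0465
```

Request:
apply_moves([
  [[0.5, 0.15, 0, -0.2, 0.5], [0.95, 0.29, 0, -0.4, 0.5], [0.95, 0.29, 0, -0.6, 0.5], [0.95, 0.29, 0, -0.85, 0.5], [0.95, 0.29, 0, -0.85, 0.5]],
])

```text
time_s: 30.68
position: [0.5349, 0.1059, 0.2633]
tcp_rot: [0.402, 0.915, 0.002, -0.004]
force: [0.6, -1.2, 0.8]
grip_width: 0.0467
```

Request:
apply_moves([
  [[0.3, 0.4, 0, -0.2, 0.5], [0.57, 0.82, 0, -0.4, 0.5], [0.57, 0.82, 0, -0.6, 0.5], [0.57, 0.82, 0, -0.85, 0.5], [0.57, 0.82, 0, -0.85, 0.5]],
])

```text
time_s: 31.3
position: [0.5568, 0.2031, 0.2638]
tcp_rot: [0.084, 0.996, 0.003, -0.003]
force: [0.7, -0.2, -0.1]
grip_width: 0.0462
```

```bash
python3 to.py .579 .302 .26 209.1
```

```text
shift/0.1 [-0.054  1.012  0.044] turn -0.861 cur psi 170.4 j [ 0.27  0.39  1.48  0.01  1.27 -1.14] t 31.3
```

Request:
apply_moves([
  [[-0.03, 0.5, 0, -0.2, 0.5], [-0.05, 1, 0, -0.45, 0.5], [-0.05, 1, 0, -0.65, 0.5], [-0.05, 1, 0, -0.86, 0.5], [-0.05, 1, 0, -0.86, 0.5]],
])

```text
time_s: 31.92
position: [0.5785, 0.3006, 0.2643]
tcp_rot: [-0.247, 0.969, 0.004, -0.002]
force: [0.2, 0.5, -0.6]
grip_width: 0.0464
```

```bash
python3 to.py .579 .302 .157 209.1; python3 -c "
from h import *
c=snap('wrist','w20.png');P=wcloud(c);V=c['color'].max(-1)
m=(V<60)&(P[...,2]>.165)&(P[...,2]<.2)&(np.hypot(P[...,0]-.58,P[...,1]-.3)<.05); p=P[m]
print(m.sum(),cv2.minAreaRect(p[:,:2].astype(np.float32)),np.median(p[:,2]))"
```

```text
shift/0.1 [-1.200e-02  1.000e-03  1.073e+00] turn -0.011 cur psi -151.4 j [ 0.4   0.5   1.31  0.01  1.33 -1.67] t 31.9
957 ((0.5828734636306763, 0.3057428300380707), (0.06911659985780716, 0.01346559077501297), 31.19532585144043) 0.18742723005565226
```

View pics/w20.png

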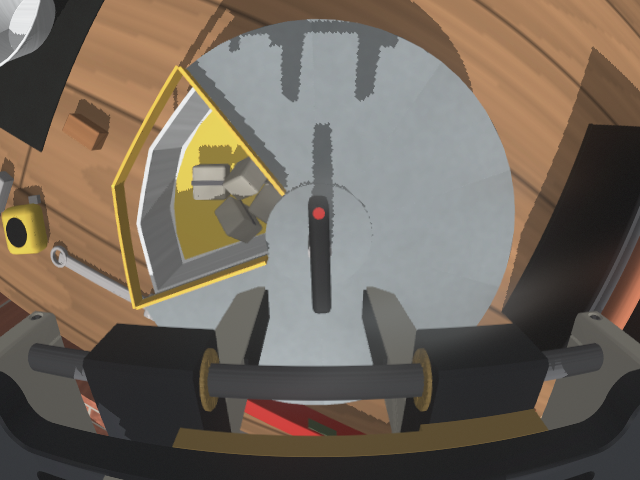

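Request:
apply_moves([
  [[0, 0, 0.5, -0.01, 0.5], [0, 0, 1, -0.01, 0.5], [0, 0, 1, -0.01, 0.5], [0, 0, 1, -0.01, 0], [0, 0, 1, -0.01, 0]],
])

```text
time_s: 32.6
position: [0.5791, 0.3016, 0.1669]
tcp_rot: [-0.25, 0.968, 0.004, 0.0]
force: [-0.0, -0.1, -0.3]
grip_width: 0.0306
```

Request:
apply_moves([
  [[0, 0, 0, 0, 0], [0, 0, 0, 0, 0], [0, 0, 0, 0.2, 0], [0, 0, 0, 0.4, 0], [0, 0, 0, 0.6, 0]],
])

```text
time_s: 33.22
position: [0.5777, 0.3057, 0.1683]
tcp_rot: [-0.014, 1.0, 0.007, -0.001]
force: [-9.2, 21.5, 3.3]
grip_width: 0.014
```

```bash
python3 to.py .579 .302 .157 137.1; python3 -c "
from h import *
st()"
```

```text
shift/0.1 [-0.013 -0.039  0.112] turn 0.99 cur psi -178.4 j [ 0.41  0.59  1.41  0.02  1.14 -1.2 ] t 33.2
t 33.23 p [0.5777 0.3057 0.1683] eul [-1.784e+02 -1.000e-01  1.791e+02] j [ 0.41  0.59  1.41  0.02  1.14 -1.2 ] F [-9.2 21.5  3.3] M [3.72 1.57 0.21] w 0.014
```

Request:
apply_moves([
  [[0, 0, 0, 0.25, 0], [0, 0, 0, 0.5, 0], [0, 0, 0, 0.75, 0], [0, 0, 0, 0.99, 0], [0, 0, 0, 0.99, 0]],
])

```text
time_s: 33.85
position: [0.5784, 0.3075, 0.1684]
tcp_rot: [0.367, 0.93, 0.008, -0.003]
force: [5.8, 11.2, -9.2]
grip_width: 0.0138
```

Request:
apply_moves([
  [[0, 0, 0, 0, 0.4], [0, 0, 0, 0, 0.4], [0, 0, -0.5, 0, 0.5], [0, 0, -1, 0, 0.5], [0, 0, -1, 0, 0.5]],
])

```text
time_s: 34.48
position: [0.5798, 0.306, 0.2732]
tcp_rot: [0.367, 0.93, 0.011, -0.001]
force: [0.6, -0.1, 0.1]
grip_width: 0.0463
```

```bash
python3 -c "
from h import *
st()
c=snap('wrist','w21.png');P=wcloud(c);V=c['color'].max(-1)
m=(V<60)&(P[...,2]>.165)&(P[...,2]<.2)&(np.hypot(P[...,0]-.58,P[...,1]-.3)<.05); p=P[m]
print(m.sum(),cv2.minAreaRect(p[:,:2].astype(np.float32)),np.median(p[:,2]))
snap('scene','s21.png')"; python3 pans.py|grep -E "oak|bar|rim c|collar"; python3 to.py .6235 -.006 .2 85.5
```

```text
t 34.48 p [0.5798 0.306  0.2732] eul [136.9  -0.5 178.8] j [ 0.41  0.5   1.3   0.02  1.33 -0.41] F [ 0.6 -0.1  0.1] M [ 0.02 -0.07 -0.02] w 0.0463
1137 ((0.5840375423431396, 0.3013797104358673), (0.012829361483454704, 0.06981642544269562), 48.20511245727539) 0.18760807203019986
a rim c [ 0.5233 -0.1872  0.0728] handle dir deg 10.9 pt [ 0.39222464 -0.2134937 ] t [-0.1804 -0.0796] dir c->mean 11.3
b rim c [ 0.551  -0.369   0.0728] handle dir deg 1.4 pt [ 0.419165   -0.37340012] t [-0.1801 -0.078 ] dir c->mean 1.9
bar ((0.5824729800224304, 0.2978766858577728), (0.013893179595470428, 0.07369592785835266), 48.519187927246094) 163
collar ang -123.54476640243637 -37.08372878879011 0.18457476916552473
shift/0.1 [-2.469 -1.97   0.617] turn 1.142 cur psi 136.9 j [ 0.41  0.5   1.3   0.02  1.33 -0.41] t 34.8Traceback (most recent call last):
  File "pans.py", line 29, in <module>
    q=P[m&(P[...,2]<.04)]; print(nm,cv2.minAreaRect(q[:,:2].astype(np.float32)),np.percentile(q[:,2],90))
                                                                                ~~~~~~~~~~~~~^^^^^^^^^^^
    return _quantile_unchecked(
        a, q, axis, out, overwrite_input, method, keepdims, weights)
    return _ureduce(a,
                    func=_quantile_ureduce_func,
    ...<5 lines>...
                    overwrite_input=overwrite_input,
                    method=method)
    r = func(a, **kwargs)
    result = _quantile(arr,
                       quantiles=q,
    ...<2 lines>...
                       out=out,
                       weights=wgt)
    slices_having_nans = np.isnan(arr[-1, ...])
                                  ~~~^^^^^^^^^
IndexError: index -1 is out of bounds for axis 0 with size 0
```

View pics/s21.png

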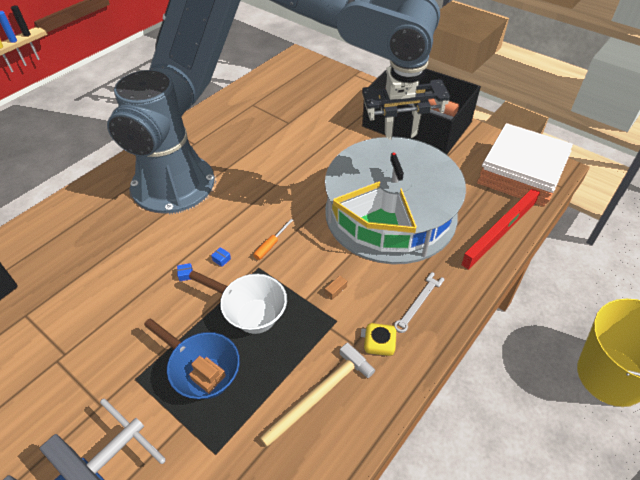

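```bash
cat > oak.py <<'E'
from m import *
for n in ['scene','side']:
    c=snap(n); P=cloud(c); hsv=cv2.cvtColor(c['color'],cv2.COLOR_RGB2HSV); H,S,V=[hsv[...,i].astype(int) for i in range(3)]
    m=(H>4)&(H<16)&(S>90)&(P[...,2]>.018)&(P[...,2]<.04)&(P[...,0]>.35)&(P[...,0]<.75)&(P[...,1]>-.1)&(P[...,1]<.13)&(V>60)
    m=cv2.morphologyEx(m.astype(np.uint8),cv2.MORPH_OPEN,np.ones((3,3)))
    k,l,s,ce=cv2.connectedComponentsWithStats(m)
    for i in range(1,k):
        if s[i,4]>60: print(n,ce[i].round(),s[i,4],cv2.minAreaRect(P[l==i][:,:2].astype(np.float32)))
E
python3 oak.py
```

```text
scene [335. 285.] 223 ((0.6217219829559326, -0.00590948760509491), (0.05641818791627884, 0.029057897627353668), 81.7895736694336)
side [344. 263.] 208 ((0.625889003276825, -0.006362598389387131), (0.057258397340774536, 0.029884105548262596), 84.41600036621094)
side [275. 320.] 221 ((0.3988567590713501, -0.02064010128378868), (0.020754780620336533, 0.08085726201534271), 6.079892635345459)
```

Request:
apply_moves([
  [[-0.5, -0.4, 0, 0.2, 0.5], [-1, -0.8, 0, 0.4, 0.5], [-1, -0.8, 0, 0.6, 0.5], [-1, -0.8, 0.1, 0.8, 0.5], [-1, -0.8, 0.1, 1, 0.5]],
])

```text
time_s: 35.55
position: [0.5962, 0.1787, 0.2544]
tcp_rot: [0.697, 0.717, 0.005, -0.007]
force: [0.4, -0.2, 0.5]
grip_width: 0.0463
```

```bash
python3 oak.py; python3 to.py .6235 -.006 .12 85.5
```

```text
scene [335. 285.] 218 ((0.6215605735778809, -0.005655484274029732), (0.0569726899266243, 0.02934635989367962), 86.51500701904297)
side [345. 263.] 205 ((0.6249106526374817, -0.006309904158115387), (0.05635780096054077, 0.026977775618433952), 82.38523864746094)
side [275. 320.] 223 ((0.3991698622703552, -0.023481935262680054), (0.019788140431046486, 0.07344088703393936), 5.230276584625244)
shift/0.1 [-1.881  0.215  1.317] turn 0.139 cur psi 91.8 j [0.21 0.45 1.41 0.02 1.28 0.17] t 35.6
```

Request:
apply_moves([
  [[-0.5, 0.1, 0, 0.05, 0.5], [-1, 0.11, 0.1, 0.13, 0.5], [-1, 0.11, 0.3, 0.13, 0.5], [-1, 0.11, 0.3, 0.13, 0.5], [-1, 0.11, 0.3, 0.13, 0.5]],
])

```text
time_s: 36.28
position: [0.6107, 0.0804, 0.224]
tcp_rot: [0.731, 0.682, 0.006, -0.007]
force: [-0.8, 0.7, 1.7]
grip_width: 0.0464
```

Request:
apply_moves([
  [[-0.5, 0.1, 0.2, 0, 0.5], [-0.88, 0.11, 0.5, 0, 0.5], [-0.88, 0.11, 0.9, 0, 0.5], [-0.88, 0.11, 0.9, 0, 0.5], [-0.88, 0.11, 0.9, 0, 0.5]],
])

```text
time_s: 36.9
position: [0.6166, -0.0059, 0.1345]
tcp_rot: [0.73, 0.683, 0.007, -0.006]
force: [-0.2, -0.0, 1.1]
grip_width: 0.0466
```

```bash
python3 to.py .6235 -.006 .008 85; python3 -c "
from h import *
snap('wrist','w22.png')"
```

```text
shift/0.1 [-0.018  0.069  1.265] turn 0.025 cur psi 86.1 j [-0.09  0.56  1.55  0.02  1.03 -0.04] t 36.9
```

View pics/w22.png

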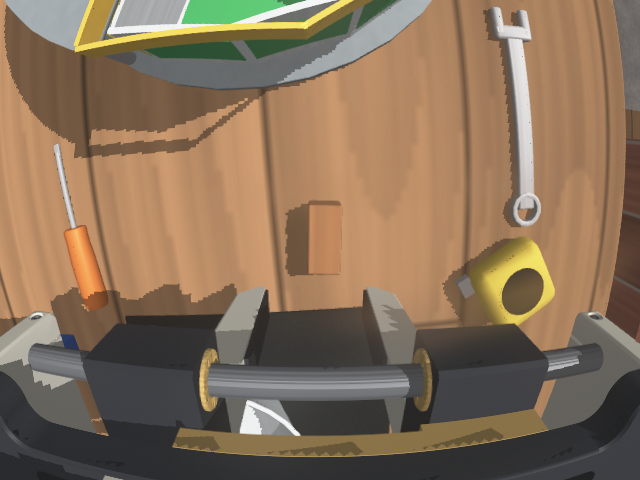

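Request:
apply_moves([
  [[0, 0.07, 0.4, 0.03, 0.5], [0, 0.07, 0.7, 0.03, 0.5], [0, 0.07, 1, 0.03, 0.5], [0, 0.07, 1, 0.03, 0.5], [0, 0.07, 1, 0.03, 0.5]],
])

```text
time_s: 37.58
position: [0.6251, -0.0045, 0.0368]
tcp_rot: [0.738, 0.674, 0.008, -0.005]
force: [0.0, -0.2, 0.5]
grip_width: 0.0464
```

Request:
apply_moves([
  [[0, 0, 0.26, 0, 0.5], [0, 0, 0.26, 0, 0.3], [0, 0, 0.26, 0, 0], [0, 0, 0.26, 0, 0], [0, 0, 0.26, 0, 0]],
], grip_force=20)

```text
time_s: 38.2
position: [0.6261, -0.0041, 0.0123]
tcp_rot: [0.738, 0.674, 0.008, -0.004]
force: [-2.0, 0.4, 7.1]
grip_width: 0.0257
```

Request:
apply_moves([
  [[0, 0, 0, 0, 0], [0, 0, -0.5, 0, 0], [0, 0, -1, 0, 0], [0, 0, -1, 0, 0], [0, 0, -1, 0, 0]],
])

```text
time_s: 38.83
position: [0.6249, -0.0058, 0.1117]
tcp_rot: [0.738, 0.674, 0.008, -0.004]
force: [-0.1, 0.2, -1.0]
grip_width: 0.0258
```

```bash
python3 to.py .601 .195 .2 85; python3 -c "
from h import *
st()"
```

```text
shift/0.1 [ 1.993 -0.416 -0.85 ] turn -0.004 cur psi 84.8 j [-0.09  0.6   1.54  0.02  0.99 -0.01] t 38.8
t 38.83 p [ 0.6249 -0.0058  0.1117] eul [ 84.8  -1.  179.7] j [-0.09  0.6   1.54  0.02  0.99 -0.01] F [-0.1  0.2 -1. ] M [-0.06  0.01 -0.06] w 0.0258
```

Request:
apply_moves([
  [[0, 0, -0.5, 0, 0], [0.3, -0.1, -0.85, 0, 0], [0.8, -0.2, -0.85, 0, 0], [1, -0.21, -0.85, 0, 0], [1, -0.21, -0.85, 0, 0]],
])

```text
time_s: 39.45
position: [0.6121, 0.0948, 0.197]
tcp_rot: [0.738, 0.675, 0.007, -0.005]
force: [-0.1, -0.6, -0.8]
grip_width: 0.0259
```

Request:
apply_moves([
  [[0.5, -0.1, 0, 0, 0], [0.9, -0.2, 0, 0, 0], [0.99, -0.21, 0.1, 0, 0], [0.99, -0.21, 0.3, 0, 0], [0.99, -0.21, 0.6, 0, 0]],
])

```text
time_s: 40.08
position: [0.6008, 0.1946, 0.1374]
tcp_rot: [0.738, 0.675, 0.007, -0.005]
force: [0.6, -0.3, 0.4]
grip_width: 0.0254
```

Request:
apply_moves([
  [[0, 0, 0.05, 0, 0], [0, 0, 0.05, 0, 0.55], [0, 0, 0.05, 0, 0.6], [0, 0, -0.5, 0, 0.6], [0, 0, -1, 0, 0.6]],
])

```text
time_s: 40.7
position: [0.6006, 0.1928, 0.2399]
tcp_rot: [0.738, 0.675, 0.008, -0.004]
force: [0.7, 0.1, 0.9]
grip_width: 0.0551
```

```bash
python3 -c "
from h import *
st(); snap('scene','s23.png');snap('wrist','w23.png')"; python3 to.py .4225 -.3727 .2 1.6
```

```text
t 40.7 p [0.6006 0.1928 0.2399] eul [ 84.9  -1.  179.8] j [0.23 0.47 1.41 0.02 1.25 0.31] F [0.7 0.1 0.9] M [0.   0.05 0.07] w 0.0551
shift/0.1 [-5.807 -1.294  0.312] turn 1.851 cur psi 84.9 j [0.23 0.47 1.41 0.02 1.25 0.32] t 40.8
```

View pics/s23.png

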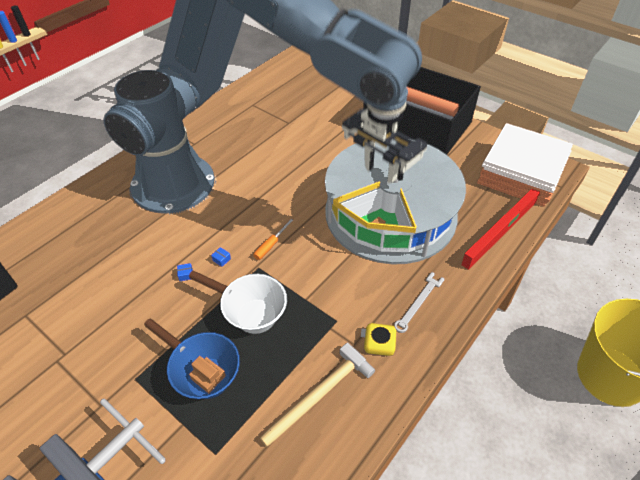

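Request:
apply_moves([
  [[-0.5, -0.1, 0, 0.2, 0.5], [-1, -0.22, 0, 0.4, 0.5], [-1, -0.22, 0, 0.6, 0.5], [-1, -0.22, 0, 0.8, 0.5], [-1, -0.22, 0, 1, 0.5]],
])

```text
time_s: 41.42
position: [0.572, 0.0955, 0.2426]
tcp_rot: [0.941, 0.338, 0.011, -0.006]
force: [-0.1, 0.8, 0.5]
grip_width: 0.0464
```

Request:
apply_moves([
  [[-0.5, 0.3, 0, 0, 0.5], [-1, 0.64, 0, 0, 0.5], [-1, 0.64, 0, 0, 0.5], [-1, 0.64, 0, 0, 0.5], [-1, 0.64, 0, 0, 0.5]],
])

```text
time_s: 42.05
position: [0.536, -0.0165, 0.24]
tcp_rot: [0.941, 0.339, 0.011, -0.006]
force: [0.2, 0.8, -0.4]
grip_width: 0.0463
```

Request:
apply_moves([
  [[-0.5, 0.3, 0, 0, 0.5], [-1, 0.64, 0, 0, 0.5], [-1, 0.64, 0, 0, 0.5], [-1, 0.64, 0, 0, 0.5], [-1, 0.64, 0, 0, 0.5]],
])

```text
time_s: 42.68
position: [0.5003, -0.1282, 0.2373]
tcp_rot: [0.94, 0.34, 0.011, -0.006]
force: [0.9, -1.0, 0.3]
grip_width: 0.0465
```

```bash
python3 to.py .4225 -.3727 .2 1.6
```

```text
shift/0.1 [-2.17   1.384  0.314] turn 0.848 cur psi 39.7 j [-0.35  0.26  1.72  0.03  1.15  0.51] t 42.7
```

Request:
apply_moves([
  [[-0.5, 0.3, 0, 0.1, 0.5], [-1, 0.64, 0, 0.3, 0.5], [-1, 0.64, 0.1, 0.5, 0.5], [-1, 0.64, 0.1, 0.7, 0.5], [-1, 0.64, 0.1, 0.85, 0.5]],
])

```text
time_s: 43.3
position: [0.4651, -0.2402, 0.2244]
tcp_rot: [1.0, 0.012, 0.008, -0.01]
force: [-0.3, -0.9, 0.5]
grip_width: 0.0462
```

```bash
python3 pans.py 2>/dev/null| grep "b rim"; python3 to.py .4225 -.3727 .12 1.6
```

```text
b rim c [ 0.551  -0.3689  0.0728] handle dir deg 1.4 pt [ 0.41886228 -0.37340832] t [-0.1803 -0.0783] dir c->mean 1.9
shift/0.1 [-0.48   1.327  1.013] turn 0.002 cur psi 1.7 j [-0.58  0.29  1.72  0.03  1.13  0.95] t 43.5
```

Request:
apply_moves([
  [[-0.24, 0.5, 0, 0, 0.5], [-0.48, 1, 0, 0, 0.5], [-0.48, 1, 0.3, 0, 0.5], [-0.48, 1, 0.5, 0, 0.5], [-0.48, 1, 0.5, 0, 0.5]],
])

```text
time_s: 44.18
position: [0.4203, -0.3404, 0.1708]
tcp_rot: [1.0, 0.016, 0.007, -0.01]
force: [1.0, 0.3, 0.5]
grip_width: 0.0464
```

Request:
apply_moves([
  [[0, 0.33, 0.1, 0, 0.5], [0, 0.33, 0.4, 0, 0.5], [0, 0.33, 0.6, 0, 0.5], [0, 0.33, 0.6, 0, 0.5], [0, 0.33, 0.6, 0, 0.5]],
])

```text
time_s: 44.8
position: [0.4229, -0.3725, 0.1116]
tcp_rot: [1.0, 0.016, 0.008, -0.01]
force: [-0.0, -0.9, 0.3]
grip_width: 0.0467
```

```bash
python3 to.py .4225 -.3727 .041 1.6; python3 -c "
from h import *
st(); snap('wrist','w24.png')"
```

```text
shift/0.1 [-0.015  0.016  0.706] turn 0.005 cur psi 1.8 j [-0.82  0.51  1.71  0.03  0.93  0.7 ] t 44.8
t 44.8 p [ 0.4229 -0.3725  0.1116] eul [   1.8   -0.9 -178.9] j [-0.82  0.51  1.71  0.03  0.93  0.7 ] F [-0.  -0.9  0.3] M [ 0.07  0.1  -0.06] w 0.0467
```

View pics/w24.png

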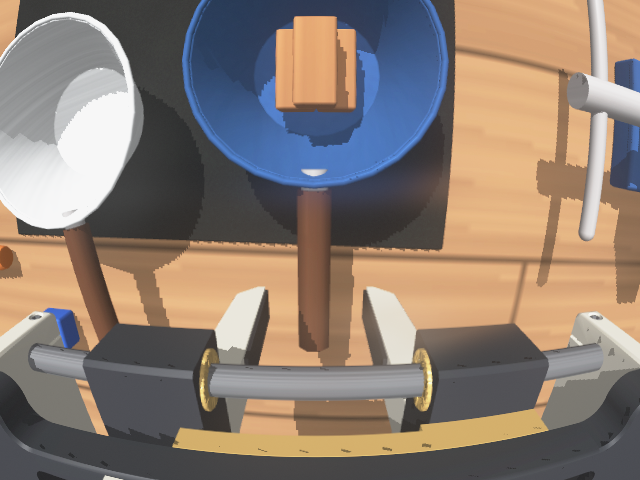

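Request:
apply_moves([
  [[-0.01, 0.02, 0.4, 0, 0.5], [-0.01, 0.02, 0.7, 0, 0.5], [-0.01, 0.02, 0.7, 0, 0.3], [-0.01, 0.02, 0.7, 0, 0], [-0.01, 0.02, 0.7, 0, 0]],
], grip_force=60)

```text
time_s: 45.48
position: [0.4236, -0.3738, 0.0432]
tcp_rot: [1.0, 0.016, 0.009, -0.009]
force: [-0.0, -0.1, -0.1]
grip_width: 0.0212
```

Request:
apply_moves([
  [[0, 0, 0, 0, 0], [0, 0, 0, 0, 0], [0, 0, -0.2, 0, 0], [0, 0, -0.4, 0, 0], [0, 0, -0.6, 0, 0]],
])

```text
time_s: 46.1
position: [0.4223, -0.3747, 0.1035]
tcp_rot: [1.0, 0.016, 0.008, -0.009]
force: [1.6, -0.2, -3.5]
grip_width: 0.0197
```

Request:
apply_moves([
  [[0, 0, -0.2, 0, 0], [0, 0, -0.4, 0, 0], [0, 0, -0.6, 0, 0], [0, 0, -0.8, 0, 0], [0, 0, -1, 0, 0]],
])

```text
time_s: 46.72
position: [0.4202, -0.3762, 0.2039]
tcp_rot: [1.0, 0.016, 0.008, -0.009]
force: [-0.6, 0.2, -2.9]
grip_width: 0.0193
```

```bash
python3 tilt.py; python3 to.py .634 .015 .3 101
```

```text
t 46.73 p [ 0.4202 -0.3762  0.2039] eul [   1.8   -0.9 -178.9] j [-0.82  0.39  1.63  0.03  1.12  0.7 ] F [-0.6  0.2 -2.9] M [0.09 0.42 0.01] w 0.0193
0.02 4200 [-0.22   0.001  0.008]
0.04 2450 [-0.219  0.003  0.006]
0.06 7850 [-0.029  0.001  0.008]
0.08 11757 [-0.063 -0.024  0.006]
0.1 13621 [-0.064 -0.03   0.003]
0.12 13166 [-0.066 -0.026  0.001]
0.14 12130 [-0.068 -0.032 -0.   ]
0.16 2896 [-0.069 -0.052 -0.023]
shift/0.1 [ 2.272 -3.864 -0.833] turn -2.203 cur psi 1.8 j [-0.82  0.39  1.63  0.03  1.12  0.7 ] t 46.8
```

View pics/w_t.png

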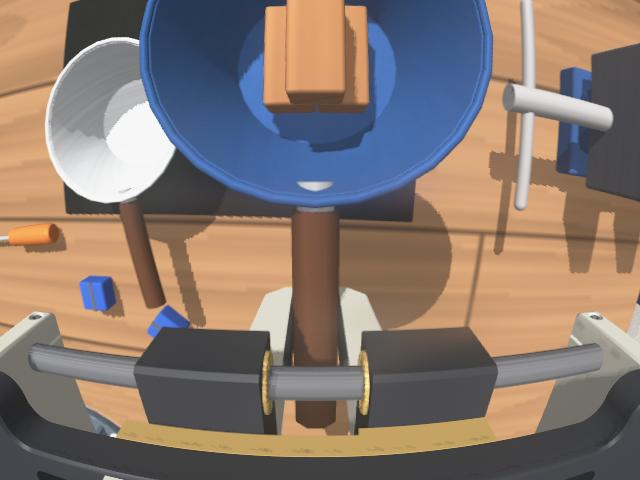

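Request:
apply_moves([
  [[0.06, -0.1, -0.1, -0.05, 0], [0.17, -0.28, -0.2, -0.15, 0], [0.32, -0.52, -0.3, -0.3, 0], [0.46, -0.76, -0.35, -0.45, 0], [0.57, -0.96, -0.4, -0.55, 0]],
])

```text
time_s: 47.4
position: [0.4745, -0.2782, 0.2488]
tcp_rot: [0.972, 0.233, 0.01, -0.006]
force: [-0.7, -0.1, -2.3]
grip_width: 0.0192
```

Request:
apply_moves([
  [[0.2, -0.12, -0.1, -0.1, 0], [0.4, -0.25, -0.2, -0.2, 0], [0.6, -0.4, -0.3, -0.3, 0], [0.76, -0.53, -0.35, -0.45, 0], [0.92, -0.64, -0.4, -0.55, 0]],
])

```text
time_s: 48.02
position: [0.5269, -0.1787, 0.2912]
tcp_rot: [0.899, 0.438, 0.011, -0.004]
force: [0.2, 0.0, -2.9]
grip_width: 0.0191
```

Request:
apply_moves([
  [[0.2, -0.04, 0, -0.1, 0], [0.4, -0.08, 0, -0.2, 0], [0.6, -0.12, -0.1, -0.3, 0], [0.8, -0.16, -0.1, -0.45, 0], [1, -0.2, -0.1, -0.55, 0]],
])

```text
time_s: 48.65
position: [0.5726, -0.0865, 0.3031]
tcp_rot: [0.782, 0.623, 0.011, -0.002]
force: [0.6, 0.4, -3.6]
grip_width: 0.0195
```

```bash
python3 tilt.py; python3 to.py .638 .0 .3 101
```

```text
t 48.65 p [ 0.5726 -0.0865  0.3031] eul [ 77.   -1.2 179.4] j [-0.24  0.33  1.47  0.02  1.33 -0.02] F [ 0.6  0.4 -3.6] M [-0.33  0.15  0.01] w 0.0195
0.02 2172 [-0.001  0.004  0.007]
0.04 2354 [-0.004  0.002  0.005]
0.06 8478 [-0.041 -0.002  0.006]
0.08 11271 [-0.066 -0.031  0.004]
0.1 13179 [-0.068 -0.032  0.001]
0.12 12585 [-0.07  -0.03  -0.002]
0.14 11476 [-0.072 -0.036 -0.004]
0.16 2669 [-0.073 -0.057 -0.028]
shift/0.1 [0.967 0.444 0.056] turn -0.527 cur psi 77.3 j [-0.24  0.33  1.47  0.02  1.33 -0.02] t 48.7
```

View pics/w_t.png

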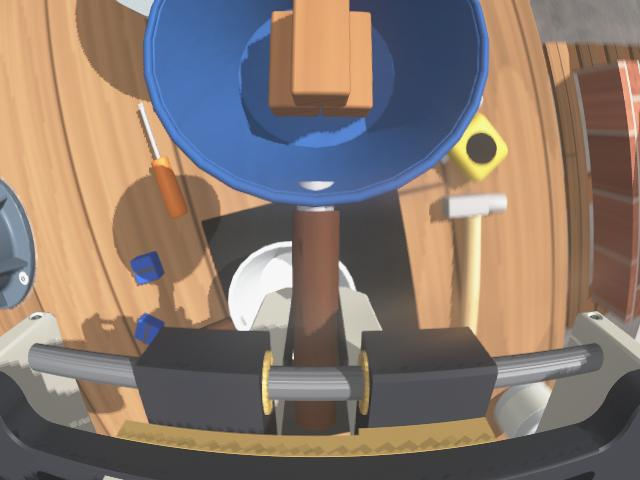

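```bash
sed -i 's/range(35,125,5)/range(int(sys.argv[2]) if len(sys.argv)>2 else 35,125,5)/' arc.py; python3 to.py .6445 -.0315 .21 101.1
```

```text
shift/0.1 [0.655 0.567 0.951] turn -0.529 cur psi 77.3 j [-0.24  0.33  1.47  0.02  1.33 -0.02] t 48.7
```

Request:
apply_moves([
  [[0.1, 0.1, 0, -0.1, 0], [0.25, 0.25, 0.1, -0.2, 0], [0.4, 0.4, 0.2, -0.3, 0], [0.6, 0.5, 0.3, -0.45, 0], [0.69, 0.57, 0.4, -0.53, 0]],
])

```text
time_s: 49.32
position: [0.6449, -0.0279, 0.2643]
tcp_rot: [0.633, 0.774, 0.012, -0.0]
force: [-0.2, -0.3, -3.2]
grip_width: 0.0196
```

```bash
python3 tilt.py|tail -7; python3 arc.py 178 5 | head -12; python3 to.py .6445 -.0315 .21 101.1
```

```text
0.04 2342 [-0.004  0.001  0.004]
0.06 8694 [-0.043 -0.003  0.006]
0.08 11270 [-0.067 -0.033  0.003]
0.1 13149 [-0.069 -0.038  0.001]
0.12 12551 [-0.072 -0.032 -0.002]
0.14 11449 [-0.073 -0.038 -0.005]
0.16 2453 [-0.072 -0.055 -0.03 ]
now r 0.3359 lat 0.0013 zg 0.2817 F [-0.5  0.8 -5.5] M [-0.39 -0.02  0.02] t 49.375
5 r 0.342 zg 0.213 [-0.08 -0.03  0.69]
10 r 0.336 zg 0.227 [-0.01 -0.02  0.55]
15 r 0.328 zg 0.240 [ 0.08 -0.02  0.42]
20 r 0.319 zg 0.253 [ 0.17 -0.02  0.29]
25 r 0.308 zg 0.265 [ 0.27 -0.01  0.18]
30 r 0.297 zg 0.275 [ 0.39 -0.01  0.07]
35 r 0.285 zg 0.285 [ 0.51 -0.01 -0.03]
40 r 0.272 zg 0.294 [ 0.64 -0.01 -0.11]
45 r 0.259 zg 0.302 [ 0.78 -0.   -0.19]
50 r 0.244 zg 0.308 [ 0.92 -0.   -0.25]
55 r 0.230 zg 0.313 [ 1.07 -0.   -0.3 ]
shift/0.1 [-0.048 -0.022  0.526] turn 0.01 cur psi 101.5 j [-0.12  0.48  1.34  0.02  1.31 -0.33] t 49.4
```

Request:
apply_moves([
  [[-0.04, -0.02, 0.2, 0, 0], [-0.04, -0.02, 0.4, 0, 0], [-0.04, -0.02, 0.5, 0, 0], [-0.04, -0.02, 0.57, 0, 0], [-0.04, -0.02, 0.61, 0, 0]],
])

```text
time_s: 50.0
position: [0.6447, -0.0306, 0.2018]
tcp_rot: [0.633, 0.774, 0.011, -0.001]
force: [-0.1, 0.0, -4.2]
grip_width: 0.0192
```

```bash
python3 tilt.py|tail -7; python3 arc.py 178 5 | head -9; python3 -c "
from h import *
snap('scene','s25.png')"
```

```text
0.04 2407 [-0.22   0.001  0.004]
0.06 8706 [-0.043 -0.003  0.006]
0.08 11309 [-0.066 -0.032  0.004]
0.1 13169 [-0.069 -0.037  0.001]
0.12 12605 [-0.071 -0.031 -0.002]
0.14 11418 [-0.073 -0.037 -0.005]
0.16 2451 [-0.072 -0.055 -0.029]
now r 0.3389 lat 0.0003 zg 0.2204 F [-0.1  0.4 -3.7] M [-0.36 -0.1  -0.01] t 50.05
5 r 0.342 zg 0.213 [-0.04 -0.    0.08]
10 r 0.336 zg 0.227 [ 0.03 -0.   -0.06]
15 r 0.328 zg 0.240 [ 0.12  0.   -0.2 ]
20 r 0.319 zg 0.253 [ 0.21  0.   -0.32]
25 r 0.308 zg 0.265 [ 0.31  0.01 -0.44]
30 r 0.297 zg 0.275 [ 0.43  0.01 -0.54]
35 r 0.285 zg 0.285 [ 0.55  0.01 -0.64]
40 r 0.272 zg 0.294 [ 0.68  0.01 -0.73]
```

View pics/s25.png

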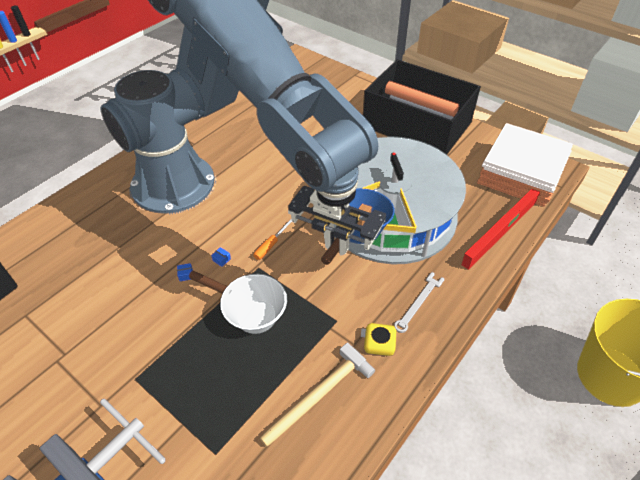

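Request:
apply_moves([
  [[0, 0, 0.03, 0, 0], [0, 0, 0.03, 0, 0], [0.06, 0, -0.1, 0, 0], [0.13, 0, -0.21, 0, 0], [0.21, 0, -0.32, 0, 0]],
], grip_force=12)

```text
time_s: 50.72
position: [0.64, -0.0099, 0.2352]
tcp_rot: [0.632, 0.775, 0.012, -0.001]
force: [-0.5, 1.4, -1.1]
grip_width: 0.0199
```

```bash
python3 tilt.py|tail -7; python3 arc.py 178 20 | head -12
```

```text
0.06 7811 [-0.084 -0.027 -0.007]
0.08 9226 [-0.09  -0.065 -0.015]
0.1 9871 [-0.098 -0.055 -0.023]
0.12 9405 [-0.104 -0.063 -0.031]
0.14 8633 [-0.102 -0.066 -0.038]
0.16 6085 [-0.094 -0.077 -0.045]
0.18 45 [-0.12  -0.116 -0.113]
now r 0.317 lat 0.0003 zg 0.2557 F [ 1.1  2.1 -0.7] M [0.03 0.1  0.03] t 50.775
20 r 0.319 zg 0.253 [-0.02 -0.    0.03]
25 r 0.308 zg 0.265 [ 0.09 -0.   -0.09]
30 r 0.297 zg 0.275 [ 0.2   0.   -0.19]
35 r 0.285 zg 0.285 [ 0.32  0.01 -0.29]
40 r 0.272 zg 0.294 [ 0.45  0.01 -0.38]
45 r 0.259 zg 0.302 [ 0.59  0.01 -0.45]
50 r 0.244 zg 0.308 [ 0.73  0.01 -0.51]
55 r 0.230 zg 0.313 [ 0.88  0.02 -0.56]
60 r 0.215 zg 0.317 [ 1.03  0.02 -0.6 ]
65 r 0.199 zg 0.320 [ 1.19  0.02 -0.62]
70 r 0.184 zg 0.321 [ 1.35  0.02 -0.63]
```

Request:
apply_moves([
  [[0.15, 0, -0.15, 0, 0], [0.3, 0, -0.28, 0, 0], [0.45, 0, -0.38, 0, 0], [0.59, 0, -0.45, 0, 0], [0.73, 0, -0.51, 0, 0]],
])

```text
time_s: 51.4
position: [0.6246, 0.0625, 0.2891]
tcp_rot: [0.632, 0.775, 0.012, 0.0]
force: [0.9, 0.6, -2.8]
grip_width: 0.0199
```

```bash
python3 tilt.py|tail -9; python3 arc.py 178 50 | head -12
```

```text
0.06 6533 [-0.154 -0.111 -0.044]
0.08 6496 [-0.156 -0.117 -0.069]
0.1 5691 [-0.156 -0.128 -0.093]
0.12 4416 [-0.169 -0.14  -0.114]
0.14 2452 [-0.219 -0.146 -0.135]
0.16 2030 [-0.237 -0.186 -0.168]
0.18 2614 [-0.235 -0.186 -0.168]
0.2 3633 [-0.234 -0.186 -0.168]
0.22 882 [-0.238 -0.187 -0.184]
now r 0.2425 lat -0.0012 zg 0.3089 F [ 0.2  0.9 -2.3] M [-0.04 -0.03 -0.02] t 51.45
50 r 0.244 zg 0.308 [-0.02  0.01  0.01]
55 r 0.230 zg 0.313 [ 0.13  0.01 -0.04]
60 r 0.215 zg 0.317 [ 0.28  0.02 -0.08]
65 r 0.199 zg 0.320 [ 0.44  0.02 -0.1 ]
70 r 0.184 zg 0.321 [ 0.59  0.02 -0.11]
75 r 0.168 zg 0.321 [ 0.75  0.02 -0.11]
80 r 0.152 zg 0.319 [ 0.9   0.02 -0.09]
85 r 0.137 zg 0.316 [ 1.06  0.02 -0.06]
90 r 0.122 zg 0.312 [ 1.2   0.02 -0.01]
95 r 0.107 zg 0.306 [1.35 0.02 0.05]
100 r 0.093 zg 0.300 [1.49 0.02 0.12]
```

View pics/w_t.png

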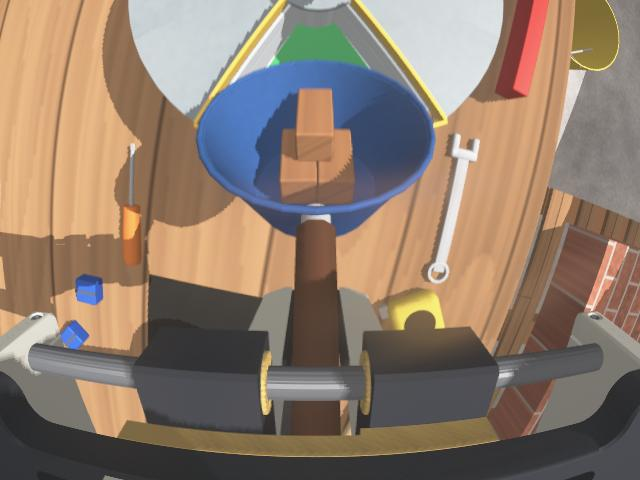

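Request:
apply_moves([
  [[0.15, 0, -0.05, 0, 0], [0.35, 0, -0.12, 0, 0], [0.55, 0, -0.18, 0, 0], [0.75, 0, -0.22, 0, 0], [0.9, 0.01, -0.22, 0, 0]],
], grip_force=5)

```text
time_s: 52.08
position: [0.6067, 0.1533, 0.3136]
tcp_rot: [0.632, 0.775, 0.013, 0.0]
force: [0.7, -0.2, -3.0]
grip_width: 0.0201
```

```bash
python3 tilt.py|head -4; python3 arc.py 178 75 | head -12
```

```text
t 52.08 p [0.6067 0.1533 0.3136] eul [101.7  -0.9 178.9] j [ 0.17  0.41  1.33  0.02  1.38 -0.04] F [ 0.7 -0.2 -3. ] M [-0.1   0.04 -0.  ] w 0.0201
0.02 8520 [-0.18  -0.099 -0.025]
0.04 5582 [-0.21  -0.157 -0.089]
0.06 2928 [-0.229 -0.189 -0.134]
now r 0.15 lat -0.0014 zg 0.3323 F [-0.6  2.6 -2.9] M [ 0.18  0.14 -0.01] t 52.125
75 r 0.168 zg 0.321 [-0.18  0.01  0.11]
80 r 0.152 zg 0.319 [-0.03  0.01  0.13]
85 r 0.137 zg 0.316 [0.13 0.01 0.16]
90 r 0.122 zg 0.312 [0.28 0.01 0.21]
95 r 0.107 zg 0.306 [0.42 0.01 0.27]
100 r 0.093 zg 0.300 [0.56 0.01 0.34]
105 r 0.080 zg 0.292 [0.69 0.01 0.42]
110 r 0.067 zg 0.283 [0.82 0.01 0.51]
115 r 0.055 zg 0.272 [0.94 0.01 0.62]
120 r 0.045 zg 0.261 [1.04 0.01 0.73]
```

View pics/w_t.png

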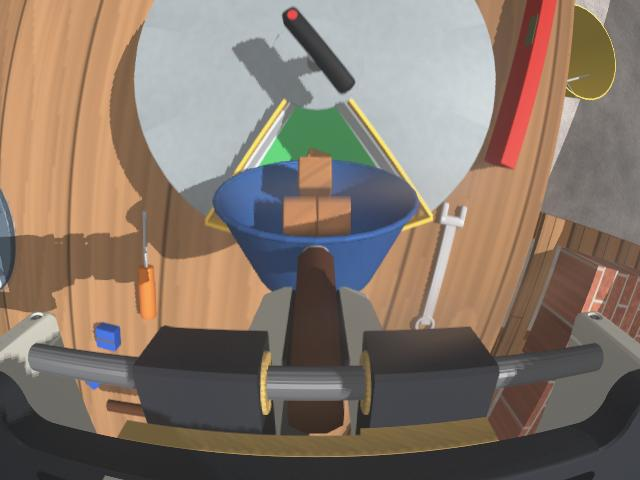

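Request:
apply_moves([
  [[0, 0, 0, 0, 0], [0, 0, 0, 0, 0], [0, 0, 0, 0, 0], [0, 0, 0, 0, 0], [0, 0, 0, 0, 0]],
], grip_force=3)

```text
time_s: 52.75
position: [0.6065, 0.1544, 0.3134]
tcp_rot: [0.631, 0.775, 0.013, -0.0]
force: [0.2, -0.5, -2.4]
grip_width: 0.02
```

```bash
python3 tilt.py|head -4; python3 arc.py 178 75 | head -12; python3 -c "
from h import *
snap('side','s26.png')"
```

```text
t 52.75 p [0.6065 0.1544 0.3134] eul [101.7  -1.  178.9] j [ 0.17  0.41  1.33  0.02  1.38 -0.04] F [ 0.2 -0.5 -2.4] M [-0.01  0.02  0.01] w 0.02
0.02 7804 [-0.194 -0.134 -0.033]
0.04 4640 [-0.236 -0.189 -0.117]
0.06 1511 [-0.239 -0.211 -0.192]
now r 0.1501 lat -0.0014 zg 0.3324 F [-0.3  0.4 -2.7] M [ 0.05 -0.04 -0.02] t 52.8
75 r 0.168 zg 0.321 [-0.18  0.01  0.11]
80 r 0.152 zg 0.319 [-0.03  0.01  0.13]
85 r 0.137 zg 0.316 [0.13 0.01 0.16]
90 r 0.122 zg 0.312 [0.28 0.01 0.21]
95 r 0.107 zg 0.306 [0.42 0.01 0.27]
100 r 0.093 zg 0.300 [0.56 0.01 0.34]
105 r 0.080 zg 0.292 [0.69 0.01 0.42]
110 r 0.067 zg 0.283 [0.82 0.01 0.51]
115 r 0.055 zg 0.272 [0.94 0.01 0.62]
120 r 0.045 zg 0.261 [1.04 0.01 0.73]
```

View pics/s26.png

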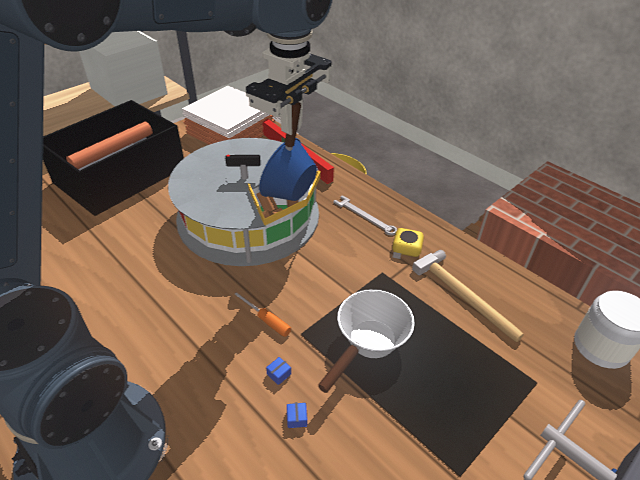

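Request:
apply_moves([
  [[-0.2, 0.01, 0, 0, 0], [-0.22, 0.01, 0, 0, 0], [-0.22, 0.01, 0.08, 0, 0], [-0.2, 0.01, 0.14, 0, 0], [-0.1, 0.01, 0.15, 0, 0]],
], grip_force=7)

```text
time_s: 53.48
position: [0.6102, 0.1449, 0.2991]
tcp_rot: [0.632, 0.775, 0.014, 0.001]
force: [0.1, -0.9, 3.4]
grip_width: 0.02
```

```bash
python3 tilt.py|head -4; python3 arc.py 178 75 | head -12
```

```text
t 53.48 p [0.6102 0.1449 0.2991] eul [101.7  -0.9 178.7] j [ 0.15  0.42  1.35  0.02  1.35 -0.06] F [ 0.1 -0.9  3.4] M [-0.19  0.13  0.02] w 0.02
0.02 7502 [-0.202 -0.146 -0.038]
0.04 1583 [-0.231 -0.186 -0.151]
0.06 1587 [-0.235 -0.203 -0.178]
now r 0.1587 lat 0.0003 zg 0.3179 F [0.4 2.1 2.2] M [ 0.37 -0.14 -0.04] t 53.525
75 r 0.168 zg 0.321 [-0.09 -0.   -0.03]
80 r 0.152 zg 0.319 [ 0.06 -0.   -0.01]
85 r 0.137 zg 0.316 [ 0.22 -0.    0.02]
90 r 0.122 zg 0.312 [ 0.37 -0.    0.06]
95 r 0.107 zg 0.306 [0.51 0.   0.12]
100 r 0.093 zg 0.300 [0.65 0.   0.19]
105 r 0.080 zg 0.292 [ 0.78 -0.    0.27]
110 r 0.067 zg 0.283 [ 0.91 -0.    0.37]
115 r 0.055 zg 0.272 [ 1.03 -0.    0.47]
120 r 0.045 zg 0.261 [ 1.13 -0.    0.59]
```

View pics/w_t.png

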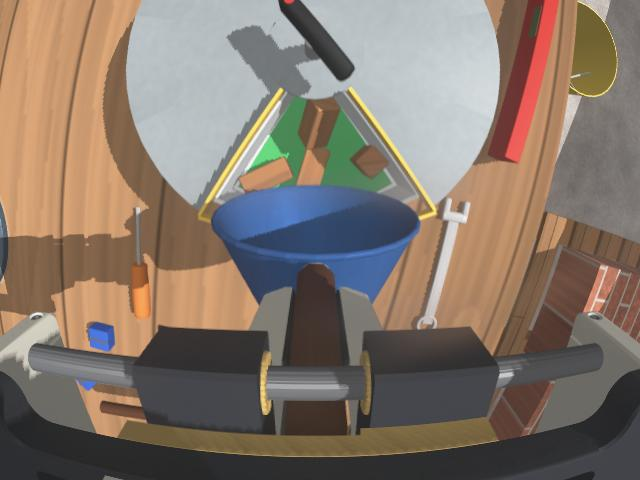

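Request:
apply_moves([
  [[0, 0, 0, 0, 0], [0, 0, -0.2, 0, 0], [0, 0, -0.5, 0, 0], [-0.3, 0, -0.6, 0, 0], [-0.7, 0, -0.6, 0, 0]],
], grip_force=60)

```text
time_s: 54.15
position: [0.6232, 0.076, 0.3582]
tcp_rot: [0.631, 0.776, 0.014, 0.001]
force: [1.1, 0.6, -2.5]
grip_width: 0.0195
```

```bash
python3 tilt.py|head -4;python3 to.py .614 -.367 .25 1.7;  python3 -c "
from h import *
snap('scene','s27.png')"
```

```text
t 54.15 p [0.6232 0.076  0.3582] eul [101.8  -1.  178.7] j [ 0.04  0.39  1.25  0.02  1.48 -0.17] F [ 1.1  0.6 -2.5] M [ 0.   -0.    0.04] w 0.0195
0.02 7281 [-0.187 -0.146 -0.038]
0.04 1017 [-0.238 -0.184 -0.15 ]
0.06 364 [-0.239 -0.237 -0.236]
shift/0.1 [-4.288 -0.997  0.989] turn 2.22 cur psi 101.6 j [ 0.03  0.39  1.25  0.02  1.48 -0.17] t 54.2
```

View pics/s27.png

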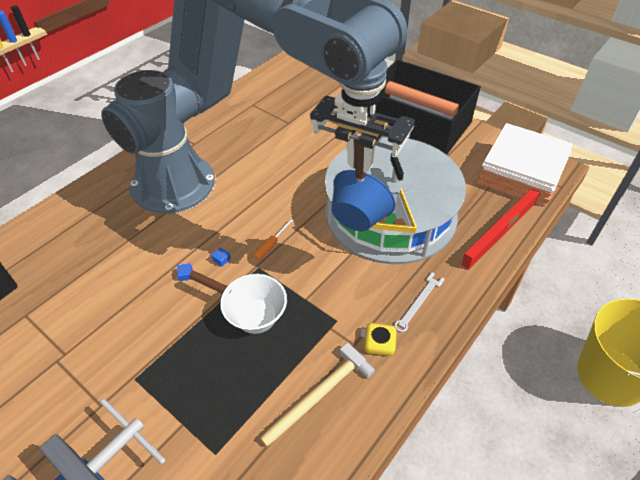

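Request:
apply_moves([
  [[-0.4, -0.08, 0, 0.15, 0], [-0.8, -0.16, 0, 0.3, 0], [-1, -0.2, 0, 0.45, 0], [-1, -0.2, 0, 0.6, 0], [-1, -0.2, 0, 0.7, 0]],
])

```text
time_s: 54.88
position: [0.6235, -0.0288, 0.3543]
tcp_rot: [0.82, 0.572, 0.012, -0.004]
force: [0.3, -0.0, -2.0]
grip_width: 0.0197
```

Request:
apply_moves([
  [[-0.4, 0.15, 0, 0.15, 0], [-0.8, 0.3, 0, 0.3, 0], [-1, 0.36, 0, 0.45, 0], [-1, 0.36, 0, 0.6, 0], [-1, 0.36, 0, 0.7, 0]],
])

```text
time_s: 55.5
position: [0.6226, -0.1351, 0.3514]
tcp_rot: [0.945, 0.326, 0.01, -0.007]
force: [0.1, 0.0, -2.4]
grip_width: 0.0196
```

Request:
apply_moves([
  [[-0.3, 0.35, 0, 0.15, 0], [-0.6, 0.7, 0, 0.3, 0], [-0.78, 0.96, 0.1, 0.45, 0], [-0.78, 0.96, 0.2, 0.55, 0], [-0.78, 0.96, 0.3, 0.55, 0]],
])

```text
time_s: 56.12
position: [0.6208, -0.258, 0.3178]
tcp_rot: [0.993, 0.116, 0.008, -0.01]
force: [0.8, 0.4, -3.0]
grip_width: 0.0197
```

```bash
python3 to.py .614 -.367 .25 1.7
```

```text
shift/0.1 [-0.33   1.056  0.654] turn 0.259 cur psi 13.3 j [-0.47  0.51  1.17  0.03  1.46  0.86] t 56.1
```

Request:
apply_moves([
  [[-0.15, 0.4, 0, 0.1, 0], [-0.3, 0.8, 0.2, 0.2, 0], [-0.3, 1, 0.4, 0.26, 0], [-0.3, 1, 0.6, 0.26, 0], [-0.3, 1, 0.6, 0.26, 0]],
])

```text
time_s: 56.75
position: [0.6151, -0.36, 0.2535]
tcp_rot: [1.0, 0.016, 0.005, -0.012]
force: [0.8, 1.4, -2.0]
grip_width: 0.0195
```

Request:
apply_moves([
  [[0, 0.05, 0.05, 0, 0], [0, 0.05, 0.05, 0, 0], [0, 0.05, 0.05, 0, 0], [0, 0.05, 0.05, 0, 0], [0, 0.05, 0.05, 0, 0]],
], grip_force=4)

```text
time_s: 57.38
position: [0.6154, -0.3649, 0.2487]
tcp_rot: [1.0, 0.016, 0.006, -0.012]
force: [-0.4, -0.5, -1.6]
grip_width: 0.0201
```

```bash
python3 tilt.py|head -5; python3 to.py .614 -.367 .18 1.7; python3 -c "
from h import *
snap('scene','s28.png')"
```

```text
t 57.38 p [ 0.6154 -0.3649  0.2487] eul [   1.8   -0.7 -178.7] j [-0.61  0.64  1.12  0.03  1.39  0.92] F [-0.4 -0.5 -1.6] M [ 0.09  0.1  -0.02] w 0.0201
0.02 8811 [-0.186 -0.123  0.012]
0.04 1349 [-0.191 -0.182 -0.141]
shift/0.1 [-0.023  0.037  0.685] turn 0.002 cur psi 1.8 j [-0.61  0.64  1.12  0.03  1.39  0.92] t 57.4
```

View pics/s28.png

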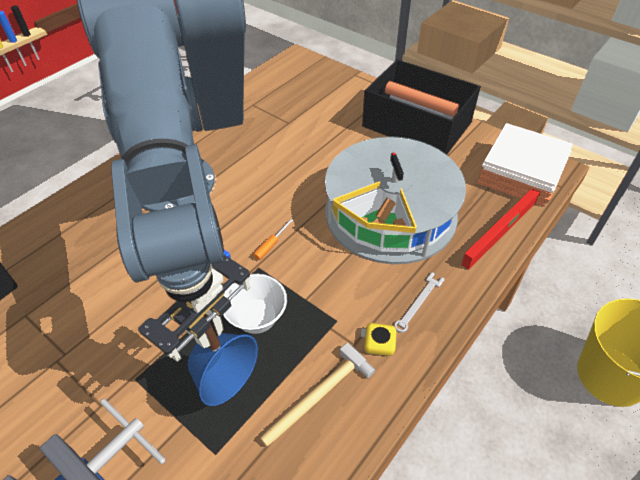

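Request:
apply_moves([
  [[0, 0.03, 0.3, 0, 0], [0, 0.03, 0.6, 0, 0], [0, 0.03, 0.7, 0, 0], [-0.15, 0.03, 0.75, 0, 0], [-0.3, 0.03, 0.8, 0, 0]],
], grip_force=7)

```text
time_s: 58.1
position: [0.5866, -0.3671, 0.1693]
tcp_rot: [1.0, 0.016, 0.006, -0.011]
force: [0.4, -0.4, -0.5]
grip_width: 0.0204
```

Request:
apply_moves([
  [[-0.17, 0, 0.03, 0, 0], [-0.34, 0, 0.08, 0, 0], [-0.52, 0, 0.12, 0, 0], [-0.74, 0, 0.18, 0, 0], [-0.94, 0, 0.28, 0, 0]],
])

```text
time_s: 58.72
position: [0.4933, -0.3705, 0.1426]
tcp_rot: [1.0, 0.016, 0.008, -0.01]
force: [-2.3, 0.2, 7.8]
grip_width: 0.02
```

```bash
python3 tilt.py
```

```text
t 58.73 p [ 0.4933 -0.3705  0.1426] eul [   1.8   -0.9 -178.9] j [-0.73  0.55  1.54  0.03  1.05  0.79] F [-2.3  0.2  7.8] M [0.19 0.48 0.03] w 0.02
0.02 5447 [-0.159 -0.013  0.009]
0.04 7977 [-0.132 -0.109 -0.017]
0.06 7022 [-0.151 -0.123 -0.033]
0.08 6853 [-0.153 -0.123 -0.059]
0.1 6180 [-0.147 -0.127 -0.082]
0.12 5060 [-0.158 -0.131 -0.104]
0.14 4043 [-0.159 -0.157 -0.125]
0.16 4827 [-0.159 -0.158 -0.156]
0.18 4478 [-0.16  -0.158 -0.156]
0.2 3362 [-0.163 -0.161 -0.158]
```

View pics/w_t.png

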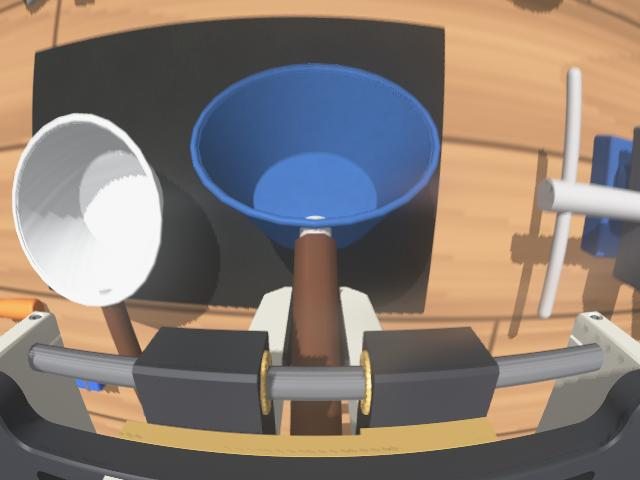

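Request:
apply_moves([
  [[-0.15, 0, 0.03, 0, 0], [-0.25, 0, 0.1, 0, 0], [-0.35, 0, 0.22, 0, 0], [-0.45, 0, 0.35, 0, 0], [-0.52, 0, 0.48, 0, 0]],
])

```text
time_s: 59.4
position: [0.4389, -0.3707, 0.0915]
tcp_rot: [1.0, 0.015, 0.006, -0.011]
force: [-1.1, -0.7, 0.4]
grip_width: 0.02
```

```bash
python3 tilt.py
```

```text
t 59.4 p [ 0.4389 -0.3707  0.0915] eul [   1.8   -0.7 -178.8] j [-0.79  0.55  1.69  0.03  0.91  0.73] F [-1.1 -0.7  0.4] M [0.03 0.21 0.01] w 0.02
0.02 7693 [-0.108 -0.106  0.012]
0.04 5142 [-0.107 -0.003  0.004]
0.06 11360 [-0.078 -0.036  0.   ]
0.08 10348 [-0.085 -0.067 -0.009]
0.1 10237 [-0.093 -0.074 -0.017]
0.12 9938 [-0.1   -0.073 -0.025]
0.14 10024 [-0.101 -0.072 -0.033]
0.16 6091 [-0.083 -0.067 -0.04 ]
0.18 218 [-0.108 -0.106 -0.105]
```

Request:
apply_moves([
  [[-0.1, 0, 0.12, 0, 0], [-0.17, 0, 0.25, 0, 0], [-0.24, 0, 0.38, 0, 0], [-0.28, 0, 0.49, 0, 0], [-0.28, 0, 0.49, 0, 0]],
])

```text
time_s: 60.08
position: [0.4098, -0.3694, 0.0395]
tcp_rot: [1.0, 0.015, 0.005, -0.012]
force: [-0.1, 0.3, 0.3]
grip_width: 0.0199
```

Request:
apply_moves([
  [[0, 0, 0, 0, 0.5], [0, 0, 0, 0, 0.5], [0, 0, 0, 0, 0.5], [0, 0, -0.5, 0, 0.5], [0, 0, -1, 0, 0.5]],
], grip_force=30)

```text
time_s: 60.7
position: [0.4088, -0.3717, 0.1407]
tcp_rot: [1.0, 0.015, 0.005, -0.012]
force: [1.2, -0.2, 0.6]
grip_width: 0.0462
```

Request:
apply_moves([
  [[0, -0.2, -0.5, 0, 0.5], [0.4, -0.6, -1, -0.2, 0.5], [0.8, -1, -1, -0.4, 0.5], [1, -1, -1, -0.6, 0.5], [1, -1, -1, -0.8, 0.5]],
])

```text
time_s: 61.32
position: [0.5062, -0.2702, 0.2443]
tcp_rot: [0.945, 0.327, 0.009, -0.01]
force: [0.1, -0.6, -0.3]
grip_width: 0.0466
```

```bash
python3 pans.py 2>/dev/null; python3 to.py .580 .304 .26 137; python3 -c "
from h import *
snap('scene','s29.png')"
```

```text
a scene zrim [0.0726 0.0762] hz [0.0628 0.0682 0.0728] 415 101
a side zrim [0.0703 0.0734] hz [0.0576 0.0655 0.0688] 504 585
a rim c [ 0.5232 -0.1872  0.0728] handle dir deg 11.1 pt [ 0.39591756 -0.21271756] t [-0.1803 -0.0785] dir c->mean 11.3
b scene zrim [0.0727 0.0764] hz [0.0652 0.0692 0.0728] 554 253
b side zrim [0.0708 0.0737] hz [0.0599 0.0661 0.0695] 739 751
b rim c [ 0.5275 -0.368   0.0727] handle dir deg 2.0 pt [ 0.39526474 -0.37338626] t [-0.1801 -0.0792] dir c->mean 2.4
bar ((0.5819330215454102, 0.2986334264278412), (0.014046333730220795, 0.07721929252147675), 50.10529327392578) 164
collar ang -118.81153006731131 -35.017996326797736 0.1846280409584468
shift/0.1 [ 4.104 -4.104 -0.009] turn -2.211 cur psi 37.5 j [-0.59  0.37  1.56  0.03  1.22  0.32] t 61.6
```

View pics/s29.png

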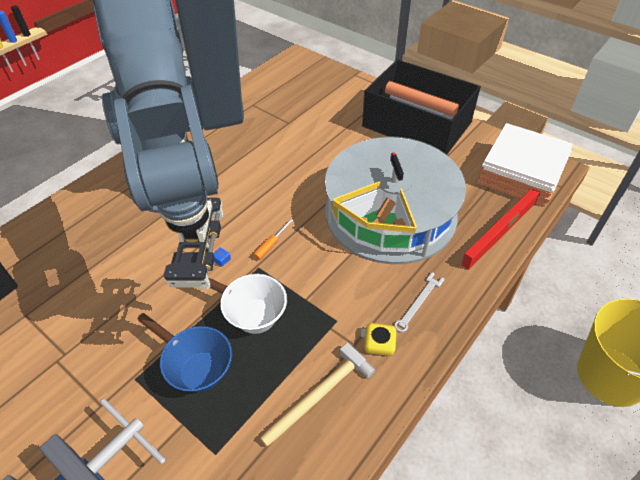

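Request:
apply_moves([
  [[0.4, -0.4, 0, 0, 0.5], [0.8, -0.8, 0, 0, 0.5], [1, -1, -0.1, 0, 0.5], [1, -1, -0.1, 0, 0.5], [1, -1, -0.1, 0, 0.5]],
])

```text
time_s: 62.25
position: [0.5226, -0.1322, 0.2576]
tcp_rot: [0.947, 0.321, 0.008, -0.01]
force: [0.7, -0.4, 0.2]
grip_width: 0.0466
```

Request:
apply_moves([
  [[0.4, -0.4, 0, -0.2, 0.5], [0.8, -0.8, 0, -0.4, 0.5], [1, -1, -0.1, -0.6, 0.5], [1, -1, -0.1, -0.8, 0.5], [1, -1, -0.1, -1, 0.5]],
])

```text
time_s: 62.88
position: [0.5411, 0.0068, 0.2708]
tcp_rot: [0.751, 0.661, 0.011, -0.006]
force: [0.6, 0.4, 0.2]
grip_width: 0.0466
```

```bash
python3 to.py .580 .304 .26 137
```

```text
shift/0.1 [2.993 0.007 0.184] turn -1.207 cur psi 82.7 j [-0.09  0.28  1.62  0.03  1.24  0.03] t 62.9
```

Request:
apply_moves([
  [[0.4, 0, 0, -0.2, 0.5], [0.8, 0, 0, -0.4, 0.5], [1, 0, 0, -0.6, 0.5], [1, 0, 0, -0.6, 0.5], [1, 0, 0, -0.6, 0.5]],
])

```text
time_s: 63.5
position: [0.5538, 0.1046, 0.273]
tcp_rot: [0.578, 0.816, 0.012, -0.004]
force: [0.3, -0.0, -0.3]
grip_width: 0.0468
```

Request:
apply_moves([
  [[0.4, 0.2, 0, -0.1, 0.5], [0.9, 0.46, 0, -0.2, 0.5], [0.9, 0.46, 0, -0.2, 0.5], [0.9, 0.46, 0, -0.2, 0.5], [0.9, 0.46, 0, -0.2, 0.5]],
])

```text
time_s: 64.12
position: [0.5674, 0.2033, 0.2756]
tcp_rot: [0.513, 0.858, 0.012, -0.003]
force: [0.3, 0.7, -0.3]
grip_width: 0.0468
```

```bash
python3 to.py .580 .304 .26 137
```

```text
shift/0.1 [0.825 0.584 0.181] turn -0.416 cur psi 118.3 j [ 0.26  0.39  1.45  0.02  1.29 -0.24] t 64.1
```

Request:
apply_moves([
  [[0.4, 0.3, 0, -0.2, 0.5], [0.83, 0.58, 0, -0.42, 0.5], [0.83, 0.58, 0.1, -0.42, 0.5], [0.83, 0.58, 0.2, -0.42, 0.5], [0.83, 0.58, 0.2, -0.42, 0.5]],
])

```text
time_s: 64.75
position: [0.5792, 0.3027, 0.2571]
tcp_rot: [0.367, 0.93, 0.012, -0.001]
force: [-0.1, 0.0, -1.2]
grip_width: 0.0467
```

```bash
python3 to.py .580 .304 .160 137; python3 -c "
from h import *
c=snap('wrist','w30.png')"
```

```text
shift/0.1 [-0.007 -0.005  0.971] turn 0.0 cur psi 137.0 j [ 0.4   0.5   1.33  0.02  1.3  -0.42] t 64.8
```

View pics/w30.png

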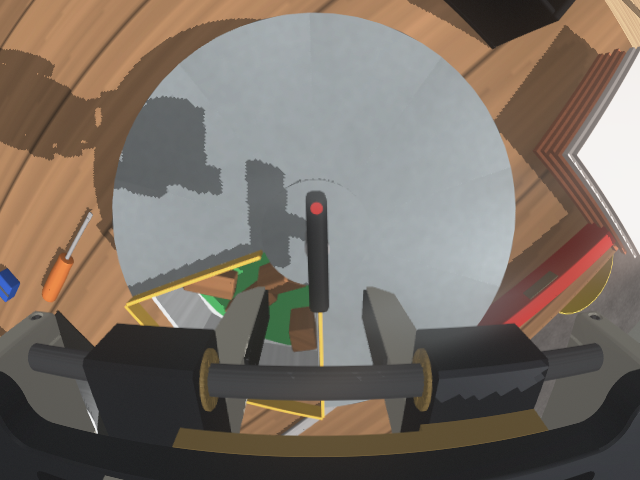

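Request:
apply_moves([
  [[0, 0, 0.4, 0, 0.5], [0, 0, 0.93, 0, 0.5], [0, 0, 0.93, 0, 0.2], [0, 0, 0.93, 0, 0], [0, 0, 0.93, 0, 0]],
])

```text
time_s: 65.42
position: [0.5812, 0.3054, 0.1676]
tcp_rot: [0.367, 0.93, 0.014, 0.0]
force: [-0.2, 0.8, 0.5]
grip_width: 0.021
```

Request:
apply_moves([
  [[0, 0, 0, 0, 0], [0, 0, 0, 0.2, 0], [0, 0, 0, 0.4, 0], [0, 0, 0, 0.6, 0], [0, 0, 0, 0.8, 0]],
])

```text
time_s: 66.05
position: [0.5805, 0.3048, 0.1681]
tcp_rot: [0.638, 0.77, 0.012, -0.004]
force: [-6.8, -4.0, 1.9]
grip_width: 0.014
```

Request:
apply_moves([
  [[0, 0, 0, 0.2, 0], [0, 0, 0, 0.4, 0], [0, 0, 0, 0.6, 0], [0, 0, 0, 0.8, 0], [0, 0, 0, 1, 0]],
])

```text
time_s: 66.68
position: [0.5794, 0.3049, 0.1682]
tcp_rot: [0.885, 0.466, 0.008, -0.009]
force: [-6.3, 0.5, -2.6]
grip_width: 0.0135
```

```bash
python3 to.py .580 .304 .160 -7; python3 -c "
from h import *
st()"
```

```text
shift/0.1 [-0.006  0.01   0.082] turn 1.389 cur psi 55.5 j [0.41 0.58 1.42 0.02 1.12 1.  ] t 66.7
t 66.67 p [0.5794 0.3049 0.1682] eul [  55.5   -1.3 -179.6] j [0.41 0.58 1.42 0.02 1.12 1.  ] F [-6.3  0.5 -2.6] M [-0.16  0.95  0.5 ] w 0.0135
```

Request:
apply_moves([
  [[0, 0, 0, 0.2, 0], [0, 0, 0, 0.4, 0], [0, 0, 0, 0.6, 0], [0, 0, 0, 0.8, 0], [0, 0, 0, 1, 0]],
])

```text
time_s: 67.3
position: [0.5788, 0.3057, 0.1683]
tcp_rot: [0.996, 0.089, 0.004, -0.012]
force: [-2.2, 5.7, -4.9]
grip_width: 0.0139
```

Request:
apply_moves([
  [[0, 0, 0, 0.2, 0], [0, 0, 0, 0.4, 0], [0, 0, 0, 0.4, 0], [0, 0, 0, 0.4, 0], [0, 0, 0, 0.4, 0.4]],
])

```text
time_s: 67.92
position: [0.5791, 0.3057, 0.169]
tcp_rot: [0.998, -0.066, 0.003, -0.012]
force: [0.2, 0.0, -0.3]
grip_width: 0.0199
```

Request:
apply_moves([
  [[0, 0, 0, 0, 0.4], [0, 0, -0.4, 0, 0.4], [0, 0, -0.6, 0, 0.4], [0, 0, -0.6, -0.2, 0.4], [0, 0, -0.6, -0.4, 0.4]],
])

```text
time_s: 68.55
position: [0.5789, 0.3041, 0.2299]
tcp_rot: [0.996, 0.094, 0.005, -0.012]
force: [-0.0, -0.0, -0.5]
grip_width: 0.0371
```

```bash
python3 to.py .580 .305 .168 173; python3 -c "
from h import *
st();snap('scene','s31.png')"
```

```text
shift/0.1 [0.004 0.007 0.619] turn -3.606 cur psi 10.7 j [0.4  0.52 1.36 0.02 1.24 1.78] t 68.5
t 68.55 p [0.5789 0.3041 0.2299] eul [  10.7   -0.7 -178.7] j [0.4  0.52 1.36 0.02 1.24 1.78] F [-0.  -0.  -0.5] M [0.03 0.09 0.06] w 0.0371
```

View pics/s31.png

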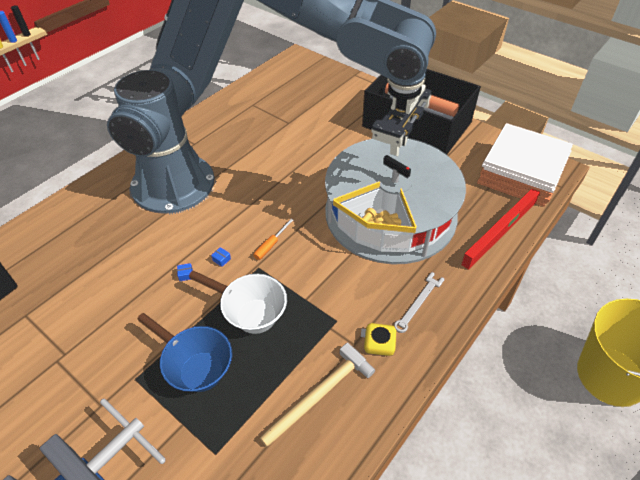

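Request:
apply_moves([
  [[0, 0, 0, -0.22, 0.4], [0, 0, 0, -0.45, 0.4], [0, 0, 0, -0.7, 0.4], [0, 0, 0, -0.9, 0.4], [0, 0, 0, -0.9, 0.4]],
])

```text
time_s: 69.22
position: [0.579, 0.304, 0.23]
tcp_rot: [0.901, 0.435, 0.009, -0.009]
force: [-0.3, -0.5, 0.8]
grip_width: 0.0368
```

Request:
apply_moves([
  [[0, 0, 0, -0.22, 0.4], [0, 0, 0, -0.45, 0.4], [0, 0, 0, -0.7, 0.4], [0, 0, 0, -0.9, 0.4], [0, 0, 0, -0.9, 0.4]],
])

```text
time_s: 69.85
position: [0.5791, 0.3039, 0.2301]
tcp_rot: [0.696, 0.718, 0.012, -0.005]
force: [-0.6, -0.0, 0.5]
grip_width: 0.0375
```

Request:
apply_moves([
  [[0, 0, 0, -0.22, 0.4], [0, 0, 0, -0.45, 0.4], [0, 0, 0, -0.7, 0.4], [0, 0, 0, -0.9, 0.4], [0, 0, 0, -0.9, 0.4]],
])

```text
time_s: 70.47
position: [0.5791, 0.3038, 0.2302]
tcp_rot: [0.408, 0.913, 0.013, -0.001]
force: [-0.6, -0.4, 1.0]
grip_width: 0.0369
```

Request:
apply_moves([
  [[0, 0, 0, -0.22, 0.4], [0, 0, 0, -0.45, 0.4], [0, 0, 0, -0.7, 0.4], [0, 0, 0, -0.9, 0.4], [0, 0, 0, -0.9, 0.4]],
])

```text
time_s: 71.1
position: [0.5791, 0.3038, 0.2303]
tcp_rot: [0.071, 0.997, 0.012, 0.003]
force: [-0.1, -0.7, -0.5]
grip_width: 0.0371
```

```bash
python3 to.py .580 .305 .166 173; python3 -c "
from h import *
st();snap('wrist','w32.png')"
```

```text
shift/0.1 [-0.004 -0.003  0.643] turn -0.024 cur psi 171.9 j [ 0.4   0.52  1.36  0.02  1.24 -1.03] t 71.1
t 71.1 p [0.5791 0.3038 0.2303] eul [171.9   0.3 178.6] j [ 0.4   0.52  1.36  0.02  1.24 -1.03] F [-0.1 -0.7 -0.5] M [ 0.12 -0.09 -0.02] w 0.0371
```

View pics/w32.png

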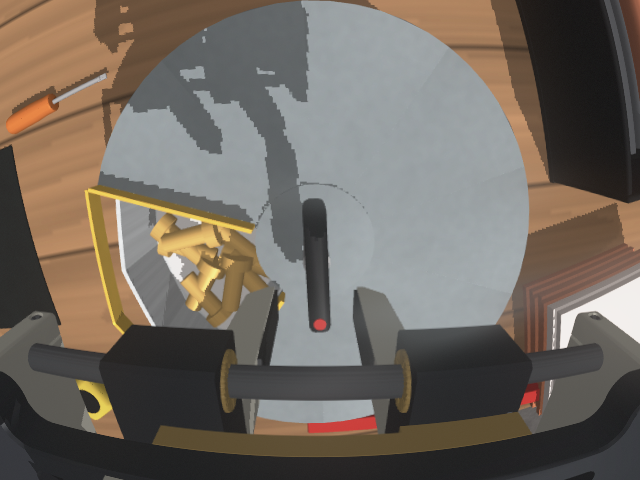

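Request:
apply_moves([
  [[0, 0, 0.3, -0.03, 0.4], [0, 0, 0.63, -0.03, 0.4], [0, 0, 0.63, -0.03, 0], [0, 0, 0.63, -0.03, 0], [0, 0, 0.63, -0.03, 0]],
])

```text
time_s: 71.78
position: [0.5804, 0.3061, 0.169]
tcp_rot: [0.06, 0.998, 0.013, 0.005]
force: [0.4, 0.7, 3.6]
grip_width: 0.014
```

Request:
apply_moves([
  [[0, 0, 0, 0, 0], [0, 0, 0, 0.2, 0], [0, 0, 0, 0.4, 0], [0, 0, 0, 0.6, 0], [0, 0, 0, 0.8, 0]],
])

```text
time_s: 72.4
position: [0.5802, 0.306, 0.1691]
tcp_rot: [0.368, 0.93, 0.014, 0.0]
force: [-0.4, 1.0, -4.3]
grip_width: 0.0142
```

```bash
python3 to.py .580 .305 .166 101; python3 -c "
from h import *
st()"
```

```text
shift/0.1 [-0.005 -0.01   0.031] turn 0.796 cur psi 136.8 j [ 0.41  0.58  1.42  0.02  1.12 -0.42] t 72.4
t 72.4 p [0.5802 0.306  0.1691] eul [136.8  -0.6 178.5] j [ 0.41  0.58  1.42  0.02  1.12 -0.42] F [-0.4  1.  -4.3] M [-0.03 -0.13  0.27] w 0.0142
```

Request:
apply_moves([
  [[0, 0, 0, 0.2, 0], [0, 0, 0, 0.4, 0], [0, 0, 0, 0.6, 0], [0, 0, 0, 0.8, 0], [0, 0, 0, 0.8, 0]],
])

```text
time_s: 73.03
position: [0.5802, 0.306, 0.1691]
tcp_rot: [0.637, 0.771, 0.013, -0.004]
force: [1.3, 1.7, -4.4]
grip_width: 0.0135
```

Request:
apply_moves([
  [[0, 0, 0, 0, 0.4], [0, 0, 0, 0, 0.4], [0, 0, 0, 0, 0.4], [0, 0, -0.5, 0, 0.4], [0, 0, -1, 0, 0.4]],
])

```text
time_s: 73.65
position: [0.5789, 0.3033, 0.2703]
tcp_rot: [0.637, 0.771, 0.013, -0.004]
force: [1.2, 0.9, 0.6]
grip_width: 0.0372
```

Request:
apply_moves([
  [[-0.3, -0.4, -0.5, 0, 0.4], [-0.6, -0.8, -0.5, 0, 0.4], [-0.6, -1, -0.5, 0, 0.4], [-0.6, -1, -0.5, 0, 0.4], [-0.6, -1, -0.5, 0, 0.4]],
])

```text
time_s: 74.28
position: [0.4921, 0.2246, 0.3174]
tcp_rot: [0.637, 0.771, 0.013, -0.004]
force: [0.4, 0.5, -0.5]
grip_width: 0.0372
```

```bash
python3 -c "
from h import *
st();snap('scene','s33.png');snap('side','s33b.png')"; python3 pans.py 2>/dev/null
```

```text
t 74.28 p [0.4921 0.2246 0.3174] eul [100.9  -1.3 179.2] j [0.33 0.24 1.56 0.02 1.33 0.14] F [ 0.4  0.5 -0.5] M [-0.05 -0.04 -0.01] w 0.0372
a scene zrim [0.0728 0.0765] hz [0.0625 0.0688 0.0731] 420 239
a side zrim [0.0703 0.0733] hz [0.0579 0.0654 0.0688] 499 582
a rim c [ 0.5233 -0.1872  0.0728] handle dir deg 10.9 pt [ 0.39220136 -0.21333644] t [-0.1803 -0.0793] dir c->mean 11.3
b scene zrim [0.0726 0.0765] hz [0.065  0.0691 0.0726] 551 266
b side zrim [0.0708 0.0735] hz [0.0595 0.0659 0.0694] 712 757
b rim c [ 0.5275 -0.3679  0.0727] handle dir deg 1.8 pt [ 0.39465404 -0.373348  ] t [-0.1805 -0.0787] dir c->mean 2.3
bar ((0.579502522945404, 0.30013054609298706), (0.014812454581260681, 0.08088647574186325), 13.265629768371582) 145
collar ang -122.85776476124025 -37.31810996843812 0.18578730944788788
```

View pics/s33.png

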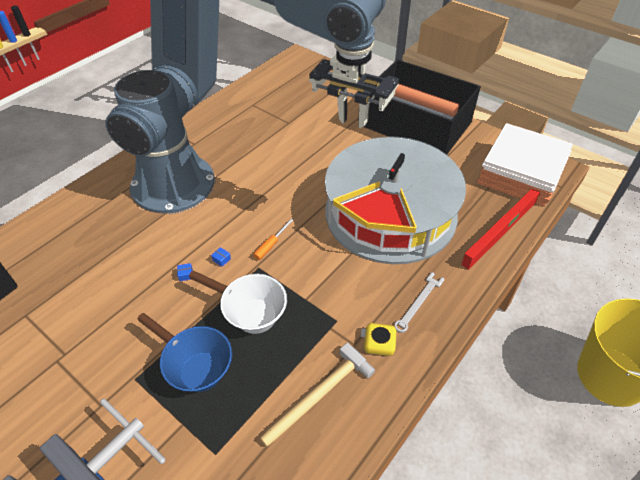

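View pics/s33b.png

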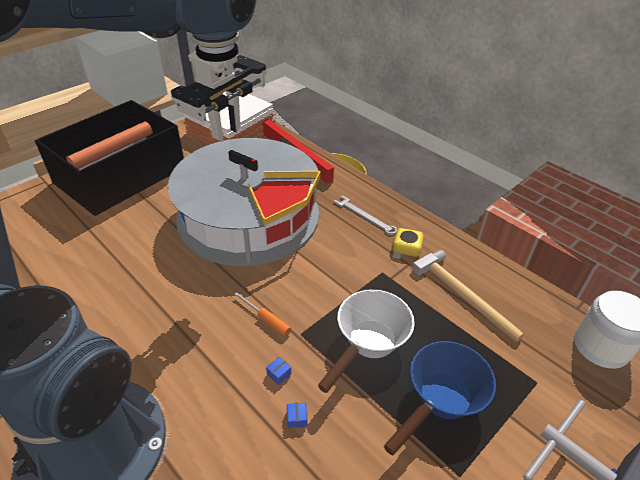

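```bash
python3 -c "
from h import *
print(finish_job())"
```

```text
the job is handed in; nothing more can be done
None
```

I finished and handed in the job at about 74 s of the 210 s allowed.

- **Sorting:** I put the one loose spacer and the three from the bare metal pan in the yellow pocket. The one loose oak block and the three from the blue pan went in the green pocket. I left the two blue look-alike blocks alone.
- **Tray:** I turned it clockwise throughout, through yellow, green, blue and white back to red. The red blank now closes the window.
- **Tipping the pans:** This interface only turns the tool about its own axis, so I could not tip the pans by hand rotation. I rested each pan's foot on the window collar and let it swing in a light grip until it emptied. I then laid it back down on its foot on the mat.

**Last checks**
- The scene and side cameras show both pans empty and upright on the mat, with rims level at about 72 mm and no loose spacers or oak blocks on the bench.
- The red blank is under the window, and the other tools are where they started by eye.
- Wrist pictures taken while each pocket was under the window showed its four pieces. I did not recheck them after turning on to red.

**Discrepancies**
- Both pans stand about 24 mm nearer the robot than where they started. They are still on the mat.
- The tool's tilt drifted by about 1.5 degrees.
- Gripping the bar handle slightly off its axis gave side forces of up to about 23 N during the second turn.

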